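# Fit the return spring to the bench mould clamp

## Task

Fit the return spring to the small mould clamp: take the spring from its white rest, drop its hook fully down through the hole in the clamp's lever, then stretch it and slip its loop over the brass post, down onto the post's collar, and let go so that the spring pulls the lever home. The post is locked somewhere along its slot, so feel for it: do not force the spring down on the clamp or overstretch it, and leave the bottle, the jar and the cup alone.

Things in the scene. Friction and masses are not known exactly. Their poses are not given: they have to be found in the camera images.
- clamp: Bench mould clamp, fixed: grey base 220 x 140 x 10 mm with steel lever, brass post and jaws, nothing over 50 mm high. Origin on the bench under the line hole to post; x along that line from hole to post, z up; base from x = -105 to 115, y = -105 to 35 mm. A saddle (x = -11 to -3 mm, top 47.5 mm high) carries the coil of a merely hooked spring. Jaws at y = -80 to -100, x = -90 to -10 mm.
- lever (a joint): Swing of the steel lever about its upright pivot (x -69, y -50 mm of the clamp), rad: 0 is home, at its stop, where the spring shall hold it; grows as the hole swings away from the post, up to 0.42. The hole is 50 mm from the pivot, at x -69, y 0 when home. The lever stays where it is left; about 1 N at the hole moves it.
- hole (a point): Centre of the hole in the lever's end, at the lever's top face, 45 mm above the bench. The hole is 9 mm across and goes through the 6 mm thick lever, with 29 mm free space under it; the lever end is 24 x 24 mm.
- post_slot (a point): Middle of the post's range, at the collar's top face, 40 mm above the bench, x = 72, y = 0 mm of the clamp. The post itself is locked up to 17 mm either way from here along the clamp's x (not measured), y = 0. It is a plain brass pin 6 mm in diameter, standing 8 mm above a round collar 16 mm in diameter.
- spring: Loose tension spring, about 64 g, lying level in the rest. It never bends, only lengthens. Origin at point hook, x from hook to loop, z up. x = 8 to 32 mm: black end piece 12 mm wide, 14 high (z = 2 to 16), lying in a 14.5 mm channel of the rest; then 40 mm of coil, 12 mm across; x = 72 to 96: an equal blue end piece, free at its sides and below; then the loop. Lift straight up 30 mm to clear the rest.
- hook (a point): Top of the hook's pin, on its axis, level with the underside of the wire, which lies on the lever's top face when the hook is fully in. The pin is 5 mm thick and reaches 22 mm down from here to a round tip. In the rest this point is 44 mm above the bench.
- blue_grip (a point): Centre of the blue end piece (24 mm long, 12 mm wide between flat upright sides, 14 mm high), the place to take the spring from above. Unstretched it lies 84 mm from the hook along the spring; it is 9 mm higher than the hook.
- loop (a point): Centre of the loop at the level of its underside: a flat, closed, level loop of 4 mm square wire at the blue end, opening 10 mm along the spring and 12 mm across, 18 x 20 mm outside. Unstretched it lies 106 mm from the hook; it is 5 mm lower than the hook point and 14 mm lower than blue_grip.
- spring_end (a joint): How far the spring is stretched, m, 0 when closed. Pull = 2 N + 150 N/m x stretch. Fitted on the post it is stretched 14 to 48 mm; more than 60 mm spoils it. Pressing hard on the post top or lever (all contact forces of spring on clamp, both ends together, over 25 N) damages it; its own pull at both ends makes up to 19 N of that.
- rest: White spring rest, fixed: plate 150 x 60 x 8 mm with a channel for the black end piece and a support under the coil; x along the spring as it lies there, z up, origin under the middle. Its highest point is 58 mm above the bench.
- bottle: White bottle with a blue cap, 48 mm across, 105 mm high; origin at the middle of its underside. Leave alone.
- jar: Amber glass jar with a white cap, 54 mm across, 45 mm high; origin at the middle of its underside. Leave alone.
- cup: Pale open cup, 64 mm across, 50 mm high; origin at the middle of its underside. Leave alone.
Not all that is in view belongs to the job. Of the things that look like the spring, the larger one is meant.

How it is judged (in metres and radians):
On the way:
1. the hook is fully down in the lever's hole, the spring not yet stretched (horizontal distance between hook and hole below 0.0045 m and z of hook in the frame of clamp between 0.04 and 0.05 m and value of joint spring_end below 0.008 m), for 0.1 s.
At the end, for the whole second after the job is handed in: Hook through the lever's hole (4.5 mm off axis, 8 mm up at most: the pin well through); loop on the post and down on its collar (within 3.5 mm); spring level, at rest, stretched over 11 mm by itself; lever home (under 0.05 rad) (horizontal distance between hook and hole below 0.0045 m and z of hook in the frame of clamp between 0.04 and 0.053 m and value of joint spring_end above 0.011 m and value of joint lever below 0.05 rad and z of loop in the frame of clamp between 0.036 and 0.0435 m and y of loop in the frame of clamp between -0.006 and 0.006 m and x of loop in the frame of clamp between 0.05 and 0.09 m and angle between spring's own z axis and vertical below 0.12 rad and linear speed of spring below 0.02 m/s); the robot touches nothing.
It fails at once if the spring is forced against the clamp (over 25 N) (contact force between spring and clamp above 25 N).
It fails at once if the spring is stretched by more than 60 mm (value of joint spring_end above 0.06 m).
It fails at once if the bottle is moved by more than 15 mm or tipped (distance of bottle from where it was at the start of the episode above 0.015 m or angle between bottle's own z axis and vertical above 0.3 rad).
It fails at once if the jar is moved by more than 15 mm or tipped (distance of jar from where it was at the start of the episode above 0.015 m or angle between jar's own z axis and vertical above 0.3 rad).
It fails at once if the cup is moved by more than 15 mm or tipped (distance of cup from where it was at the start of the episode above 0.015 m or angle between cup's own z axis and vertical above 0.3 rad).
It also fails if it takes over 51 s, if anything falls off the work surface, if the arm or the gripper's body presses on something with over 40 N, if the wrist force passes 120 N, or if a joint passes its speed limit or range.

## Robot

A 7-joint arm with a two-finger parallel gripper is mounted at the origin on the work surface. World frame = base frame: x ahead of the robot, y to its left, z up, the work surface at z = 0. Lengths are in m, angles in degrees, forces in N, time in s.
With the tool pointing down it reaches from about 0.4 to 0.85 m from the base axis. Payload 6.9 kg.
Tool frame: the origin (TCP) lies midway between the tips of the shut fingers; the grasp point (between the pads) lies 19 mm behind it (manip.hold_point_z is the distance from the TCP to the grasp point, in m); x points along the fingers, z is the direction in which the jaws open and shut, and the axes are right-handed (so a half turn about x gives the same grasp; the last joint's range is limited). The gripper opens to 85 mm and grips with 20 to 120 N. Pads are 22 mm wide; open, the fingers measure 114 mm over their backs; the gripper's body (76 mm by 85 mm) begins 54 mm behind the grasp point. The pads swing forward as they close: fully open they stand 13 mm farther back than shut.
Start: joints at [79.555, 29.078, -13.613, 85.955, 7.202, 65.827, -8.869], TCP at [0.177, -0.599, 0.231] pointing down, gripper open.
Joint ranges: [-176.47, 176.47], [-13.61, 117.27], [-81.72, 77.17], [0.22, 143.17], [-87.28, 267.28], [10, 112.55], [-165.47, 165.47]. Speed limits (degrees/s): [136.94, 136.94, 180, 180, 180, 180, 180].

## Interface

Orientations are given as [roll, pitch, yaw] about the fixed x, y, z axes, in that order (R = Rz(yaw) Ry(pitch) Rx(roll)).
In Python, from cell import readout, eyes, manip gives the robot as it stands.
- The arm moves only by the tool servo_tool, never from a script. Its argument "commands" is a list of rows, each a list of 3 entries, a list of its own where there are three numbers: the shift along the world's x, y, z in m, then the turn, a rotation vector about the world's x, y, z in units of 5 degrees (1.0 is 5 degrees), then the opening, from -1 (shut) to 1 (fully open). In form: [[[tx, ty, tz], [wx, wy, wz], fingers], ...]. A call has 1 to 5 rows; each row shifts and turns the pose as measured when the row begins; what a row does not reach is not made up. A row lasts 1/12 s, in which the tool goes at most 41.7 mm and 7.16 degrees, less where a joint would pass 70% of its speed; a pose out of reach is approached as far as the arm can. A call is refused whole if a number of a shift passes 0.0417 or a number of a turn 1, either way. A call with a gripper value outside its range is refused whole. The fingers move at their own pace and stop on an object; "newtons" is the grip in N (left out, the last holds). Time passes only in rows, so rows that do not move let the fingers close. It gives the time, the measured TCP pose, the force and the opening at its end, in the units of the state.
- readout.get_state(): the state, without advancing time (a new reading comes with each control period).
- eyes.get_image(name): name is "side" or "top"; returns a dict with "img" (400x640x3 uint8, blue, green, red), "range_z" (400x640 float32, m along the optical axis (not along the pixel's ray), 0 where there is no reading), "K" (3x3 intrinsics, pixels), "camera_from_world" (4x4, takes a point from world to camera coordinates). Camera axes: x right, y up, looking along -z (the intrinsics and any distortion apply to the point x, -y, -z); pixel columns grow to the right and rows downward; lengths in m; the calibration is good to about 2 mm. A picture is of the moment at which its call begins.
- manip.finish_job(): hands the job in, once; it reports no verdict.
The state is a dict: "clock": time; "joint_positions": joint angles; "dq": joint speeds; "effort": joint torques, N m; "eef_pos": TCP position; "tcp_rot": TCP orientation; "ft_force": force on the tool from outside, world axes, zero at the start; "torque": the same for the moment, N m; "finger_gap": finger opening in m.
Only numpy, scipy, OpenCV 4.12 (cv2) and the standard library are available. Lean on these libraries where they do the work, as an engineer would, in place of code of your own. Each camera call takes 0.05 s, during which the arm holds its last target.

## Working session

There is one attempt and no reset: what is moved stays moved. The work goes in short steps, Python scripts to look and compute and a tool call to move; the robot and the scene stay as the last step left them, time stands still between calls to the robot, and variables do not carry over. Pictures are saved under pics/ and viewed, and the job is handed in when it is done.

Besides the shell and the picture viewer there is one more tool, called after "Emit:" as name(argument=value, ...), one argument or row to a line, values as JSON. servo_tool: Moves the arm, as the interface text tells. Its arguments: {"type":"object","properties":{"commands":{"type":"array"},"newtons":{"type":"number"}},"required":["commands"]}

```bash
ls; mkdir -p pics
python3 - <<'E'
from cell import readout, eyes, manip
import cv2,numpy as np
s=readout.get_state();print(s)
for n in("side","top"):
    d=eyes.get_image(n);cv2.imwrite(f"pics/{n}0.png",d["img"]);np.savez(f"{n}0.npz",**d)
    print(n,d["K"],d["camera_from_world"],d["range_z"].min(),d["range_z"].max(),d.keys())
print(manip.hold_point_z)
E
```

```text
pics
{'clock': 0.0, 'joint_positions': array([ 79.55542945,  29.12547656, -13.60919296,  86.01087968,
         7.20287894,  65.82626822,  -8.86887402]), 'dq': array([-0.03347548, -0.01899814, -0.04978885, -0.08167101, -0.09260199,
        0.07518432, -0.00326536]), 'effort': array([ 3.61689872e-04, -6.20586777e+01, -2.18632154e+00, -2.49649143e+01,
        1.27797795e-02,  1.21782269e-02,  8.75415571e-05]), 'eef_pos': array([ 0.1771716 , -0.59882216,  0.23041729]), 'tcp_rot': array([-178.47667035,   89.8963216 ,  108.01472271]), 'ft_force': array([ 0.06842265, -0.19381964, -0.72244789]), 'torque': array([-0.00086369, -0.07018398,  0.05862538]), 'finger_gap': 0.08577494062395634}
side [[421.48280237   0.         317.97281175]
 [  0.         421.48280237 198.94935119]
 [  0.           0.           1.        ]] [[ 0.80677609 -0.59054767 -0.01912561 -0.44970849]
 [ 0.42308483  0.55479605  0.71638019 -0.30289599]
 [-0.41244584 -0.58605016  0.69744795 -0.76080325]
 [ 0.          0.          0.          1.        ]] 0.0 2.6108322 dict_keys(['img', 'range_z', 'K', 'camera_from_world'])
top [[382.68448203   0.         313.88164879]
 [  0.         382.68448203 197.85650784]
 [  0.           0.           1.        ]] [[-0.01935539 -0.99941064 -0.02835019  0.03211027]
 [ 0.99806127 -0.02099134  0.05859229 -0.57884047]
 [-0.05915287 -0.02716115  0.99787936 -1.06389303]
 [ 0.          0.          0.          1.        ]] 0.0 1.9409857 dict_keys(['img', 'range_z', 'K', 'camera_from_world'])
0.0187
```

View pics/side0.png

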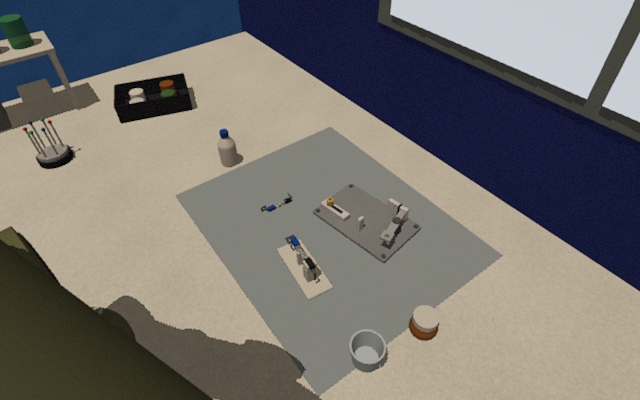

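View pics/top0.png

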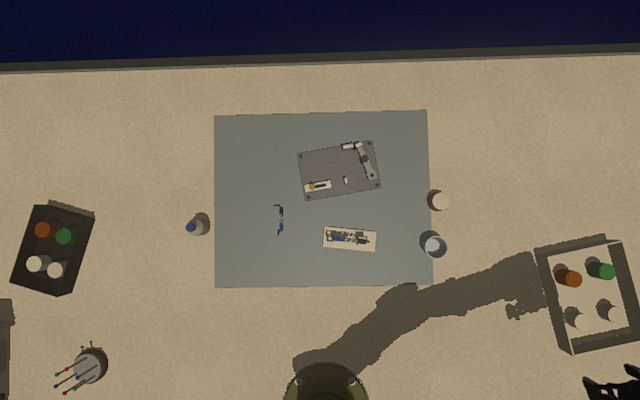

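The spring could be either of two things: the one in the white rest (side 303,262; top 350,238), or the smaller loose one on the mat (side 277,204; top 280,220). I choose the larger one in the white rest and will check it in a close crop.

Run:
```python
import cv2,numpy as np
a=np.load("top0.npz")["img"];b=np.load("side0.npz")["img"]
f=lambda im,x,y,w,h,k:cv2.resize(im[y:y+h,x:x+w],None,fx=k,fy=k,interpolation=cv2.INTER_CUBIC)
g=lambda im:np.clip(255*(im/255.)**.6,0,255).astype(np.uint8)
cv2.imwrite("pics/topc.png",g(f(a,285,130,110,130,4.5)))
cv2.imwrite("pics/sidec.png",g(f(b,260,170,170,130,4.5)))
```

```text
(no output)
```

View pics/topc.png

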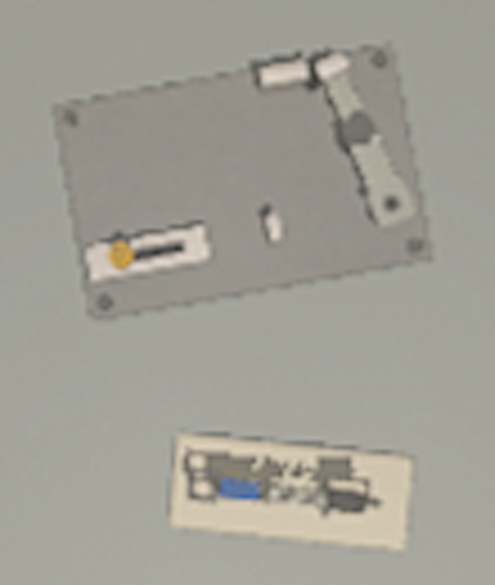

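View pics/sidec.png

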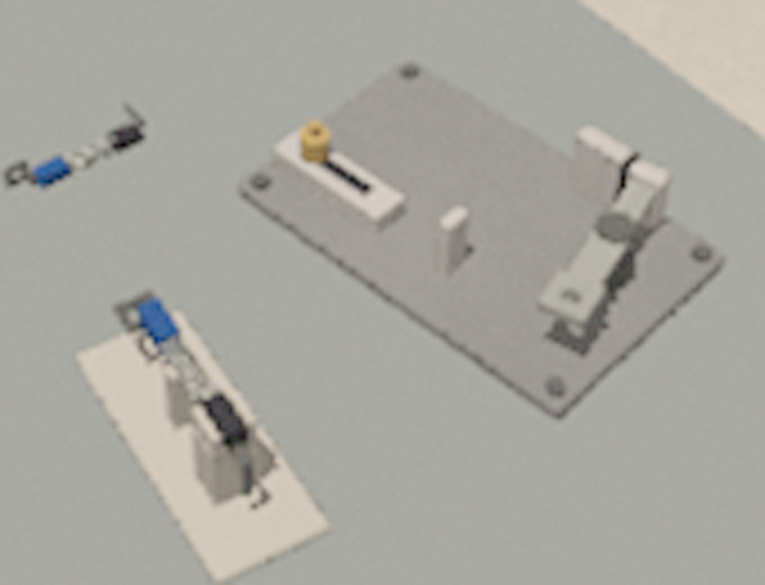

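```bash
cat > h.py <<'E'
import numpy as np,cv2
from scipy.optimize import least_squares
def proj(d,P):
    P=np.atleast_2d(P);T=d["camera_from_world"];c=P@T[:3,:3].T+T[:3,3]
    q=np.c_[c[:,0],-c[:,1],-c[:,2]]@d["K"].T
    return q[:,:2]/q[:,2:]
def ray(d,uv,z):
    T=d["camera_from_world"];K=d["K"]
    r=np.linalg.inv(K)@[uv[0],uv[1],1];r=np.array([r[0],-r[1],-r[2]])
    o=-T[:3,:3].T@T[:3,3];w=T[:3,:3].T@r
    return o+w*(z-o[2])/w[2]
def cloud(d):
    h,w=d["range_z"].shape;u,v=np.meshgrid(np.arange(w),np.arange(h));r=d["range_z"]
    K=d["K"];x=(u-K[0,2])/K[0,0]*r;y=(v-K[1,2])/K[1,1]*r
    c=np.stack([x,-y,-r],-1);T=d["camera_from_world"]
    return (c-T[:3,3])@T[:3,:3]
E
python3 - <<'E'
from h import *
t=dict(np.load("top0.npz"));s=dict(np.load("side0.npz"))
up=lambda L,x,y:np.array([[x+(a+.5)/4.5-.5,y+(b+.5)/4.5-.5] for a,b in L])
T=lambda *L:up(L,285,130);S=lambda *L:up(L,260,170)
def rect(P,x0,x1,y0,y1,z):
    X,Y,th=P;c,n=np.cos(th),np.sin(th)
    return np.array([[X+c*a-n*b,Y+n*a+c*b,z] for a,b in[(x1,y0),(x0,y0),(x0,y1),(x1,y1)]])
ct=T((53,106),(393,43),(431,258),(91,320));cs=S((408,65),(722,262),(560,416),(240,189))
for nm,ws in(("top",[(t,ct)]),("side",[(s,cs)]),("both",[(t,ct),(s,cs)])):
    f=lambda p:np.concatenate([(proj(d,rect(p,-.105,.115,-.105,.035,.01))-q).ravel() for d,q in ws])
    r=least_squares(f,[.62,-.05,1.7]);print(nm,r.x,np.degrees(r.x[2]),np.round(r.fun,1))
# rest; spring line
rt=T((177,432),(412,456),(405,550),(168,527));rs=S((78,355),(157,288),(329,527),(218,584))
f=lambda p:(proj(t,rect(p,-.075,.075,-.03,.03,.008))-rt).ravel()
r=least_squares(f,[.45,-.05,1.5]);print("rest",r.x,np.degrees(r.x[2]),r.fun.round(1))
for nm,uv,z in(("blue",(241,488),.060),("black",(348,499),.060),("hole",(391,203),.045),("pivot",(356,128),.048),("post",(121,254),.048),("lever tip",(391,203),.045)):
    print(nm,ray(t,T(uv)[0],z))
for nm,uv,z in(("blue",(155,313),.060),("black",(225,412),.060),("hole",(571,297),.045),("post",(315,128),.048),("pivot",(613,222),.048)):
    print("s",nm,ray(s,S(uv)[0],z))
c=cloud(t)
print("mat z",np.nanmedian(c[200:260,240:270,2]), "plate",np.median(c[160:175,310:330,2]))
for n,(u,v) in dict(blue=(241,488),black=(348,499),post=(121,254)).items():
    x,y=np.round(T((u,v))[0]).astype(int);print(n,c[y-1:y+2,x-1:x+2,2].round(4).tolist())
img=t["img"].astype(int);
m=(img[...,0]>img[...,2]+40)&(img[...,0]>90);m[:225]=0;m[255:]=0
ys,xs=np.where(m[:, 320:380]);print("blue px",len(ys),xs.mean()+320,ys.mean(),(np.array(T((241,488)))))
E
```

```text
top [ 0.62438381 -0.06101568  1.72816963] 99.01682615019148 [-0.2 -0.3 -0.1 -0.1  0.6  0.2 -0.2  0.1]
side [ 0.62284448 -0.06458196  1.72777163] 98.99402239432385 [ 0.  -0.8  1.7 -0.4 -0.4  0.6 -1.4 -0.1]
both [ 0.6238469  -0.06277456  1.72780384] 98.9958676575093 [ 0.4 -0.1  0.5  0.1  1.2  0.4  0.4  0.3 -0.1 -1.3  1.4 -1.1 -0.6 -0.1
 -1.5 -0.7]
rest [ 0.46211581 -0.0766191   1.45483369] 83.3558302327302 [-0.3 -0.   0.4 -0.2  0.1  0.2 -0.3  0. ]
blue [ 0.46706209 -0.04404897  0.06      ]
black [ 0.45937244 -0.10768968  0.06      ]
hole [ 0.63815189 -0.1401328   0.045     ]
pivot [ 0.68438172 -0.119739    0.048     ]
post [0.61021146 0.02550564 0.048     ]
lever tip [ 0.63815189 -0.1401328   0.045     ]
s blue [ 0.46689799 -0.04028205  0.06      ]
s black [ 0.45965449 -0.10708449  0.06      ]
s hole [ 0.63824123 -0.14149786  0.045     ]
s post [0.60938702 0.02305593 0.048     ]
s pivot [ 0.68620388 -0.11971112  0.048     ]
mat z 0.0009040427754970898 plate 0.009390967510908187
blue [[0.059, 0.0585, 0.0604], [0.0621, 0.0596, 0.0601], [0.0611, 0.0606, 0.0591]]
black [[0.0604, 0.0611, 0.0569], [0.0593, 0.0578, 0.061], [0.0594, 0.0595, 0.0595]]
post [[0.0464, 0.0389, 0.0422], [0.046, 0.0403, 0.0384], [0.0414, 0.039, 0.0414]]
blue px 31 337.61290322580646 238.32258064516128 [[338.16666667 238.05555556]]
```

```bash
cat >> h.py <<'E'
from scipy.spatial.transform import Rotation as R
def status(tgt=None,yaw=None):
    from cell import readout
    s=readout.get_state();M=R.from_euler("xyz",s["tcp_rot"],degrees=True)
    A=M.as_matrix();print("t",round(s["clock"],2),"p",s["eef_pos"].round(4),"F",s["ft_force"].round(2),"T",s["torque"].round(2),"gap",round(s["finger_gap"],4),"q",s["joint_positions"].round(0))
    print(" x",A[:,0].round(3),"z",A[:,2].round(3),"jaw yaw",round(np.degrees(np.arctan2(A[1,2],A[0,2])),2))
    if yaw is not None:
        z=np.array([np.cos(np.radians(yaw)),np.sin(np.radians(yaw)),0]);x=np.array([0,0,-1.])
        D=R.from_matrix(np.c_[x,np.cross(z,x),z])
        print(" rotvec/5deg",((D*M.inv()).as_rotvec(degrees=True)/5).round(3))
    if tgt is not None: print(" shift",(np.array(tgt)-s["eef_pos"]).round(4))
E
python3 -c "
from h import *
status((.467,-.043,.12),-6.6);status((.467,-.043,.12),173.4)"
```

```text
t 0.1 p [ 0.1772 -0.5989  0.2305] F [-0.86 -0.17  0.13] T [-0.03 -0.    0.02] gap 0.0854 q [ 80.  29. -14.  86.   7.  66.  -9.]
 x [-0.     0.002 -1.   ] z [ 0.284 -0.959 -0.002] jaw yaw -73.51
 rotvec/5deg [-1.2000e-02 -1.5000e-02  1.3382e+01]
 shift [ 0.2898  0.5559 -0.1105]
t 0.1 p [ 0.1772 -0.5989  0.2305] F [-0.86 -0.17  0.13] T [-0.03 -0.    0.02] gap 0.0854 q [ 80.  29. -14.  86.   7.  66.  -9.]
 x [-0.     0.002 -1.   ] z [ 0.284 -0.959 -0.002] jaw yaw -73.51
 rotvec/5deg [-1.7000e-02  1.4000e-02 -2.2618e+01]
 shift [ 0.2898  0.5559 -0.1105]
```

Emit:
servo_tool(
  commands=[
    [[0.021,0.037,0],[0,0,0.9],1],
    [[0.021,0.037,0],[0,0,0.9],1],
    [[0.021,0.037,0],[0,0,0.9],1],
    [[0.021,0.037,0],[0,0,0.9],1],
    [[0.021,0.037,0],[0,0,0.9],1],
  ],
)

```text
clock: 0.52
eef_pos: [0.2731, -0.4194, 0.2262]
tcp_rot: [-133.0, 89.6, 175.9]
ft_force: [0.9, -0.6, -0.5]
finger_gap: 0.0856
```

Emit:
servo_tool(
  commands=[
    [[0.021,0.037,0],[0,0,0.9],1],
    [[0.021,0.037,0],[0,0,0.9],1],
    [[0.021,0.037,0],[0,0,0.9],1],
    [[0.021,0.037,0],[0,0,0.9],1],
    [[0.021,0.037,0],[0,0,0.9],1],
  ],
)

```text
clock: 0.93
eef_pos: [0.373, -0.2366, 0.2256]
tcp_rot: [-134.7, 89.5, -162.3]
ft_force: [0.8, 0.1, 0.1]
finger_gap: 0.0852
```

```bash
python3 -c "
from h import *
status((.467,-.043,.12),-6.6)"
```

```text
t 0.93 p [ 0.373  -0.2366  0.2256] F [0.81 0.12 0.12] T [ 0.01 -0.13 -0.03] gap 0.0852 q [ 54.  15. -32. 112.  10.  56. -10.]
 x [-0.008 -0.002 -1.   ] z [ 0.886 -0.463 -0.006] jaw yaw -27.56
 rotvec/5deg [ 0.044 -0.082  4.193]
 shift [ 0.094   0.1936 -0.1056]
```

Emit:
servo_tool(
  commands=[
    [[0.019,0.039,-0.015],[0,0,0.85],1],
    [[0.019,0.039,-0.015],[0,0,0.85],1],
    [[0.019,0.039,-0.015],[0,0,0.85],1],
    [[0.019,0.039,-0.015],[0,-0.08,0.85],1],
    [[0.018,0.037,-0.015],[0,0,0.8],1],
  ],
)

```text
clock: 1.35
eef_pos: [0.4594, -0.0589, 0.1599]
tcp_rot: [-30.4, 89.4, -36.0]
ft_force: [0.0, -0.6, -0.2]
finger_gap: 0.0857
```

Run:
```python
from h import *
from cell import eyes
g=lambda im:np.clip(255*(im/255.)**.6,0,255).astype(np.uint8)
d=eyes.get_image("side");np.savez("s1.npz",**d)
cv2.imwrite("pics/s1.png",g(cv2.resize(d["img"][140:300,220:420],None,fx=4,fy=4,interpolation=cv2.INTER_CUBIC)))
status((.467,-.043,.12),-6.6)
```

```text
t 1.4 p [ 0.462  -0.0502  0.1585] F [ 2.46  7.6  -0.93] T [ 0.48 -0.18  0.04] gap 0.0853 q [ 31.  23. -39. 116.  19.  48. -23.]
 x [ 0.01 -0.   -1.  ] z [ 0.997 -0.082  0.01 ] jaw yaw -4.72
 rotvec/5deg [ 0.002  0.116 -0.376]
 shift [ 0.005   0.0072 -0.0385]
```

View pics/s1.png

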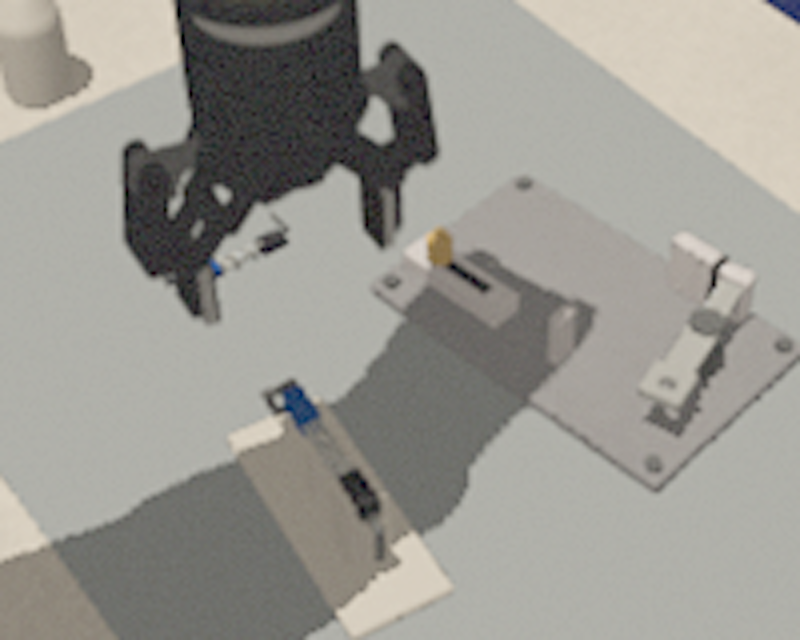

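Emit:
servo_tool(
  commands=[
    [[0.005,0.006,-0.02],[0,0.11,-0.37],0.2],
    [[0,0,-0.02],[0,0,0],0.2],
    [[0,0,-0.02],[0,0,0],0.2],
    [[0,0,-0.01],[0,0,0],0.2],
    [[0,0,0],[0,0,0],0.2],
  ],
)

```text
clock: 1.82
eef_pos: [0.4683, -0.037, 0.0845]
tcp_rot: [106.6, 89.8, 100.7]
ft_force: [-0.5, 0.0, 0.1]
finger_gap: 0.0511
```

```bash
python3 -c "
from h import *
status((.467,-.0435,.047),-6.6)"
```

```text
t 1.82 p [ 0.4683 -0.037   0.0845] F [-0.45  0.04  0.11] T [-0.    0.01  0.02] gap 0.0511 q [ 25.  29. -34. 120.  26.  38. -32.]
 x [-0.001  0.003 -1.   ] z [ 0.995 -0.103 -0.001] jaw yaw -5.92
 rotvec/5deg [-0.04  -0.007 -0.135]
 shift [-0.0013 -0.0065 -0.0375]
```

Emit:
servo_tool(
  commands=[
    [[-0.0013,-0.0065,-0.01],[-0.03,0,-0.13],0.2],
    [[0,0,-0.014],[0,0,0],0.2],
    [[0,0,-0.01],[0,0,0],0.2],
    [[0,0,-0.004],[0,0,0],0.2],
    [[0,0,0],[0,0,0],0.2],
  ],
)

```text
clock: 2.23
eef_pos: [0.4671, -0.0447, 0.0462]
tcp_rot: [169.1, 89.9, 162.4]
ft_force: [-0.5, 0.3, -0.8]
finger_gap: 0.0513
```

Run:
```python
from h import *
from cell import eyes
g=lambda im:np.clip(255*(im/255.)**.5,0,255).astype(np.uint8)
d=eyes.get_image("side");np.savez("s2.npz",**d)
cv2.imwrite("pics/s2.png",g(cv2.resize(d["img"][190:290,250:350],None,fx=6,fy=6,interpolation=cv2.INTER_CUBIC)))
status((.467,-.0435,.047),-6.6)
```

```text
t 2.28 p [ 0.4672 -0.0448  0.0465] F [-0.57 -0.25  0.06] T [-0.   -0.   -0.01] gap 0.0512 q [ 23.  33. -30. 122.  30.  33. -35.]
 x [-0.001  0.    -1.   ] z [ 0.993 -0.117 -0.001] jaw yaw -6.7
 rotvec/5deg [-0.002 -0.007  0.02 ]
 shift [-0.0002  0.0013  0.0005]
```

View pics/s2.png

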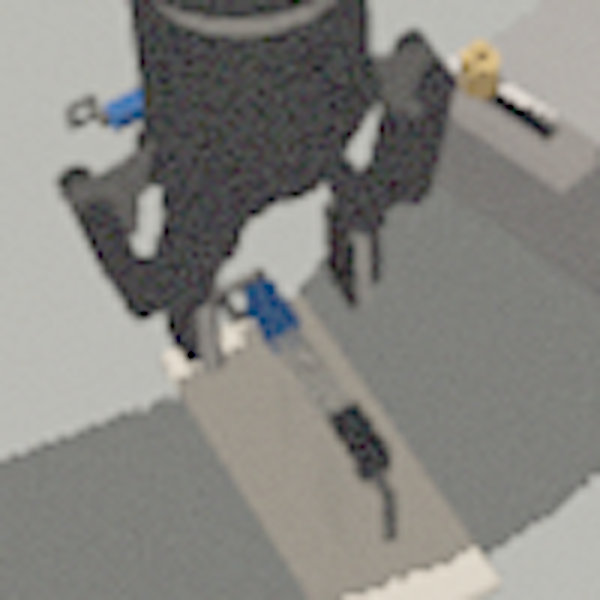

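Emit:
servo_tool(
  commands=[
    [[0,0.003,0.001],[0,0,0],0.2],
    [[0,0,0],[0,0,0],-0.5],
    [[0,0,0],[0,0,0],-1],
    [[0,0,0],[0,0,0],-1],
    [[0,0,0],[0,0,0],-1],
  ],
  newtons=60,
)

```text
clock: 2.7
eef_pos: [0.4685, -0.0414, 0.05]
tcp_rot: [0.4, 89.8, -6.4]
ft_force: [-0.8, 0.0, -0.4]
finger_gap: 0.0099
```

Emit:
servo_tool(
  commands=[
    [[0,0,0],[0,0,0],-1],
    [[0,0,0],[0,0,0],-1],
    [[0,0,0],[0,0,0],-1],
  ],
)

```text
clock: 2.95
eef_pos: [0.4684, -0.0414, 0.0503]
tcp_rot: [-2.8, 89.8, -9.6]
ft_force: [-0.2, -0.0, -0.8]
finger_gap: 0.01
```

```bash
python3 -c "
from h import *
status((.467,-.0435,.047),-6.6)"
```

```text
t 2.95 p [ 0.4684 -0.0414  0.0503] F [-0.18 -0.02 -0.77] T [-0.  0.  0.] gap 0.01 q [ 23.  32. -30. 122.  29.  33. -35.]
 x [ 0.003 -0.    -1.   ] z [ 0.993 -0.117  0.003] jaw yaw -6.71
 rotvec/5deg [0.006 0.034 0.022]
 shift [-0.0014 -0.0021 -0.0033]
```

Emit:
servo_tool(
  commands=[
    [[0,0,0.01],[0,0,0],-1],
    [[0,0,0.015],[0,0,0],-1],
    [[0,0,0.018],[0,0,0],-1],
    [[0,0,0.015],[0,0,0],-1],
    [[0,0,0],[0,0,0],-1],
  ],
)

```text
clock: 3.37
eef_pos: [0.4673, -0.0407, 0.1119]
tcp_rot: [117.6, 90.0, 111.0]
ft_force: [0.5, 0.9, -0.2]
finger_gap: 0.0105
```

Run:
```python
from h import *
from cell import eyes
g=lambda im:np.clip(255*(im/255.)**.5,0,255).astype(np.uint8)
for n in("side","top"):
  d=eyes.get_image(n);np.savez(f"{n}3.npz",**d)
  x,y=(240,170) if n=="side" else (290,170)
  cv2.imwrite(f"pics/{n}3.png",g(cv2.resize(d["img"][y:y+120,x:x+120],None,fx=5,fy=5,interpolation=cv2.INTER_CUBIC)))
status()
```

```text
t 3.47 p [ 0.4664 -0.041   0.1099] F [-0.03 -0.02 -1.35] T [0.03 0.01 0.01] gap 0.0103 q [ 27.  27. -36. 118.  23.  42. -30.]
 x [-0.002  0.001 -1.   ] z [ 0.993 -0.116 -0.002] jaw yaw -6.64
```

View pics/side3.png

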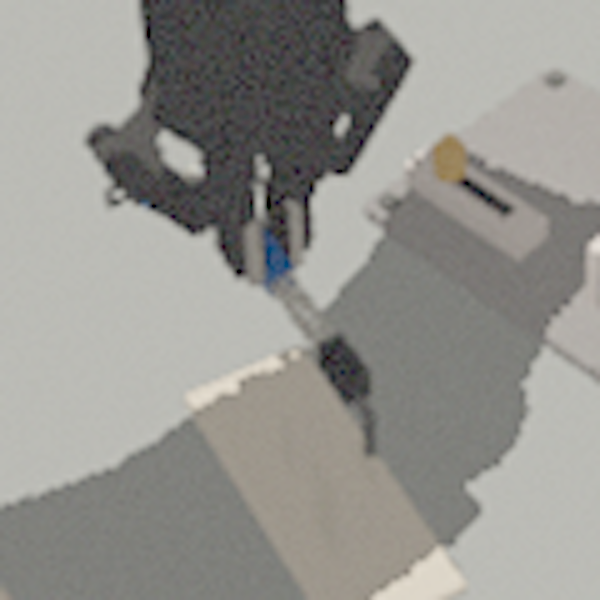

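View pics/top3.png

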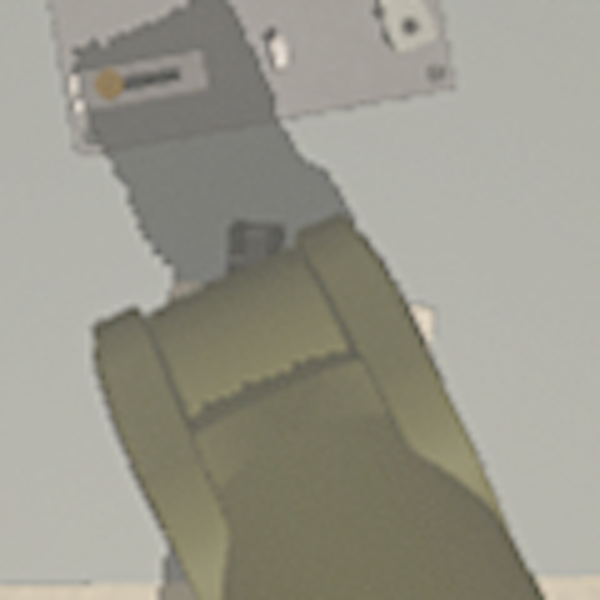

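Run:
```python
from h import *
s=dict(np.load("side3.npz"))
p=np.array([.4664,-.041,.1099]);a=np.radians(83.4);u=np.array([np.cos(a),np.sin(a),0])
for g in(84,82,80):
    h=p-u*g/1000;h[2]-=.0063
    f=lambda x,z:proj(s,h+u*x/1000+[0,0,z/1000])[0]
    for n,x,z in(("blackctr",20,9),("blktop",20,16),("hooktip",0,-22),("hooktop",0,0),("coil start",32,9),("bluestart",72,16)):
        print(g,n,((f(x,z)-[240,170]+.5)*5-.5).round(0))
```

```text
84 blackctr [340. 371.]
84 blktop [340. 359.]
84 hooktip [368. 456.]
84 hooktop [366. 421.]
84 coil start [326. 350.]
84 bluestart [277. 272.]
82 blackctr [338. 367.]
82 blktop [337. 355.]
82 hooktip [365. 452.]
82 hooktop [364. 417.]
82 coil start [323. 346.]
82 bluestart [275. 269.]
80 blackctr [336. 364.]
80 blktop [335. 352.]
80 hooktip [363. 449.]
80 hooktop [361. 413.]
80 coil start [321. 343.]
80 bluestart [273. 266.]
```

Emit:
servo_tool(
  commands=[
    [[0.02,-0.003,0.002],[0,0,0.7],-1],
    [[0.034,-0.004,0],[0,0,0.7],-1],
    [[0.036,-0.004,0],[0,0,0.7],-1],
    [[0.036,-0.004,0],[0,0,0.7],-1],
    [[0.028,-0.003,0],[0,0,0.4],-1],
  ],
)

```text
clock: 3.88
eef_pos: [0.6163, -0.0613, 0.1088]
tcp_rot: [-163.2, 89.1, -153.1]
ft_force: [-0.3, -0.6, -0.4]
finger_gap: 0.0101
```

Emit:
servo_tool(
  commands=[
    [[0,0,0],[0,0,0],-1],
    [[0,0,0],[0,0,0],-1],
  ],
)

```text
clock: 4.05
eef_pos: [0.6206, -0.0618, 0.1054]
tcp_rot: [-171.2, 89.2, -161.1]
ft_force: [-1.2, 0.3, -0.3]
finger_gap: 0.01
```

```bash
cat >> h.py <<'E'
def snap(tag,boxes,k=6):
    from cell import eyes
    g=lambda im:np.clip(255*(im/255.)**.5,0,255).astype(np.uint8)
    for n,(x,y,w,h) in boxes.items():
        d=eyes.get_image(n);np.savez(f"{n}{tag}.npz",**d)
        cv2.imwrite(f"pics/{n}{tag}.png",g(cv2.resize(d["img"][y:y+h,x:x+w],None,fx=k,fy=k,interpolation=cv2.INTER_CUBIC)))
E
python3 -c "
from h import *
snap('4',dict(side=(300,170,120,100),top=(290,130,110,90)))
status((.625,-.058,.11),9)"
```

```text
t 4.15 p [ 0.6196 -0.062   0.1057] F [-0.48  0.23 -0.49] T [ 0.07  0.02 -0.03] gap 0.0097 q [ 25.  40. -38.  95.  28.  56. -12.]
 x [-0.014 -0.005 -1.   ] z [ 0.984  0.175 -0.014] jaw yaw 10.08
 rotvec/5deg [ 0.06  -0.158 -0.216]
 shift [0.0054 0.004  0.0043]
```

View pics/side4.png

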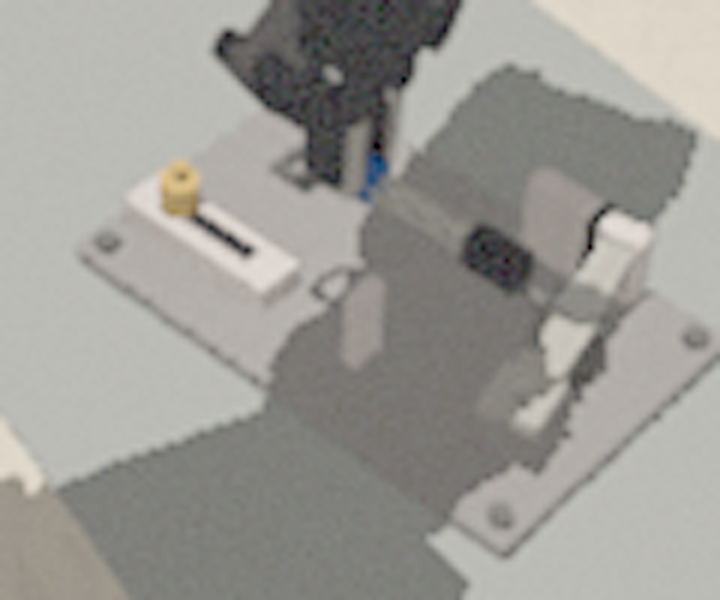

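View pics/top4.png

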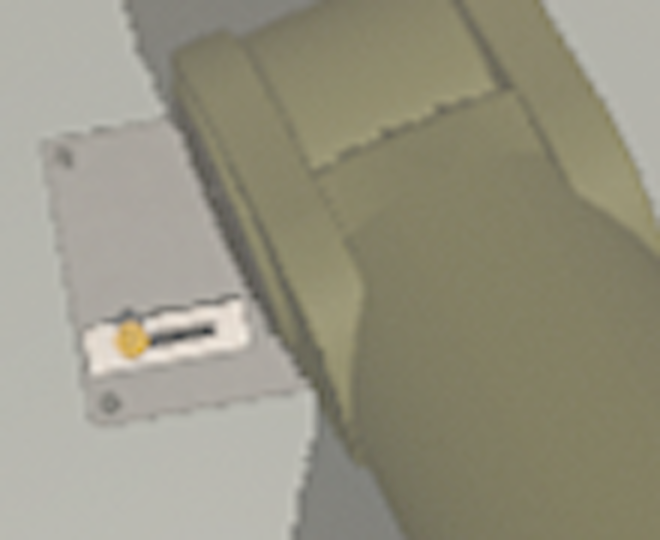

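```bash
cat >> h.py <<'E'
# points of held spring (mm, spring frame) in crop pixels
def model(s,p,yaw,pts,x,y,k,g=84,dz=.0063,pitch=0):
    a=np.radians(yaw);u=np.array([np.cos(a),np.sin(a),0]);w=np.array([-u[1],u[0],0])
    for n,q in pts.items():
        d=np.array(q)/1000.-[g/1000,0,0]; d=np.r_[d[0],d[1],d[2]-dz]
        c,sn=np.cos(pitch),np.sin(pitch)
        P=np.array(p)+u*(c*d[0]+sn*d[2])+w*d[1]+np.array([0,0,1])*(-sn*d[0]+c*d[2])
        print(n,P.round(4),((proj(s,P)[0]-[x,y]+.5)*k-.5).round(0))
PTS=dict(black=(20,0,9),hooktip=(0,0,-22),hooktop=(0,0,0),blk_in=(32,0,9),blk_out=(8,0,9),loop=(106,0,2))
E
python3 - <<'E'
from h import *
s=dict(np.load("side4.npz"))
model(s,[.6196,-.062,.1057],100.08,PTS,300,170,6)
im=s["img"][200:250,370:420];g=np.clip(255*(im/255.)**.5,0,255).astype(np.uint8)
cv2.imwrite("pics/s4z.png",cv2.resize(g,None,fx=12,fy=12,interpolation=cv2.INTER_CUBIC))
E
```

```text
black [ 0.6308 -0.125   0.1084] [490. 257.]
hooktip [ 0.6343 -0.1447  0.0774] [528. 346.]
hooktop [ 0.6343 -0.1447  0.0994] [534. 303.]
blk_in [ 0.6287 -0.1132  0.1084] [462. 240.]
blk_out [ 0.6329 -0.1368  0.1084] [518. 274.]
loop [ 0.6157 -0.0403  0.1014] [300. 155.]
```

View pics/s4z.png

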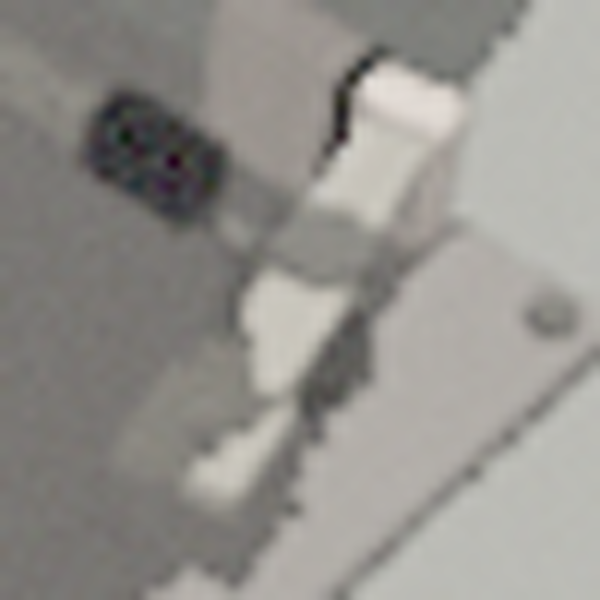

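```bash
cat >> h.py <<'E'
import itertools
def pose_pt(p,yaw,q,g=84,dz=.0063):
    a=np.radians(yaw);u=np.array([np.cos(a),np.sin(a),0]);w=np.array([-u[1],u[0],0])
    return np.array(p)+u*(q[0]-g)/1000+w*q[1]/1000+np.array([0,0,q[2]/1000-dz])
def hullc(d,P):
    h=cv2.convexHull(proj(d,np.array(P)).astype(np.float32));m=cv2.moments(h);return np.array([m["m10"],m["m01"]])/m["m00"],m["m00"]
def blackblob(d,near,th=45):
    im=d["img"].max(2);m=(im<th).astype(np.uint8)
    n,l,st,c=cv2.connectedComponentsWithStats(m)
    j=[i for i in range(1,n) if 8<st[i,4]<300 and np.hypot(*(c[i]-near))<8]
    return [(c[i],st[i,4]) for i in j]
def bias(d,p,yaw,dz=.0063):
    P=[pose_pt(p,yaw,q,dz=dz) for q in itertools.product((8,32),(-6,6),(2,16))]
    c,a=hullc(d,P);print("black pred",c.round(2),"area",a)
    for th in(25,30,35,40,45): print(th,[((b-c).round(2),k) for b,k in blackblob(d,c,th)])
E
python3 - <<'E'
from h import *
bias(dict(np.load("side4.npz")),[.6196,-.062,.1057],100.08)
bias(dict(np.load("side3.npz")),[.4664,-.041,.1099],83.36)
E
```

```text
black pred [381.29 212.35] area 110.38943749666214
25 [(array([1.26, 0.23]), np.int32(76))]
30 [(array([1.15, 0.41]), np.int32(83))]
35 [(array([1.27, 0.44]), np.int32(89))]
40 [(array([1.23, 0.41]), np.int32(94))]
45 [(array([1.13, 0.38]), np.int32(100))]
black pred [307.71 243.73] area 112.24286526651122
25 [(array([ 0.59, -0.37]), np.int32(76))]
30 [(array([ 0.69, -0.24]), np.int32(85))]
35 [(array([ 0.79, -0.17]), np.int32(89))]
40 [(array([1.4 , 1.37]), np.int32(104))]
45 [(array([1.71, 1.91]), np.int32(116))]
```

Run:
```python
from h import *
s=dict(np.load("side4.npz"))
for b in((1.2,.4),(.7,-.2),(0,0)):
    h=ray(s,np.array([386.55,235.55])-b,.045);a=np.radians(99);print(b,h, "tcp",h+.084*np.array([np.cos(a),np.sin(a),0]))
t=dict(np.load("top0.npz"));print(ray(t,(285+391.5/4.5-.5,130+203.5/4.5-.5),.045))
```

```text
(1.2, 0.4) [ 0.63716379 -0.13903677  0.045     ] tcp [ 0.62402329 -0.05607095  0.045     ]
(0.7, -0.2) [ 0.63685804 -0.14094464  0.045     ] tcp [ 0.62371755 -0.05797881  0.045     ]
(0, 0) [ 0.63844553 -0.14143488  0.045     ] tcp [ 0.62530504 -0.05846906  0.045     ]
[ 0.63815189 -0.1401328   0.045     ]
```

Emit:
servo_tool(
  commands=[
    [[0.0047,0.005,-0.005],[0.06,-0.16,-0.21],-1],
    [[0,0,-0.009],[0,0,0],-1],
    [[0,0,-0.008],[0,0,0],-1],
    [[0,0,0],[0,0,0],-1],
    [[0,0,0],[0,0,0],-1],
  ],
)

```text
clock: 4.57
eef_pos: [0.6186, -0.0571, 0.0816]
tcp_rot: [-164.1, 89.7, -155.0]
ft_force: [0.1, 0.4, 0.2]
finger_gap: 0.0101
```

```bash
python3 -c "
from h import *
status((.6243,-.057,.0803),9)"
```

```text
t 4.57 p [ 0.6186 -0.0571  0.0816] F [0.13 0.44 0.25] T [-0.01 -0.04 -0.03] gap 0.0101 q [ 25.  41. -37.  97.  30.  53. -15.]
 x [-0.005 -0.002 -1.   ] z [ 0.987  0.158 -0.006] jaw yaw 9.08
 rotvec/5deg [ 0.028 -0.06  -0.017]
 shift [ 0.0057  0.0001 -0.0013]
```

Emit:
servo_tool(
  commands=[
    [[0.005,0,0],[0,-0.06,0],-1],
    [[0,0,0],[0,0,0],-1],
    [[0,0,0],[0,0,0],-1],
  ],
)

```text
clock: 4.82
eef_pos: [0.6233, -0.0575, 0.0819]
tcp_rot: [-103.1, 89.8, -94.0]
ft_force: [0.1, -0.4, -1.3]
finger_gap: 0.0098
```

Run:
```python
from h import *
status((.6243,-.057,.0803),9)
snap('5',dict(side=(360,190,60,60)),10)
from cell import readout
st=readout.get_state();p=st["eef_pos"]
d=dict(np.load("side5.npz"));bias(d,p,99.0)
status((.6243,-.057,.0803),9)
```

```text
t 4.82 p [ 0.6233 -0.0575  0.0819] F [ 0.14 -0.39 -1.31] T [ 0.12  0.02 -0.  ] gap 0.0098 q [ 24.  41. -37.  96.  30.  53. -15.]
 x [-0.    -0.003 -1.   ] z [ 0.987  0.158 -0.001] jaw yaw 9.11
 rotvec/5deg [ 0.037 -0.003 -0.021]
 shift [ 0.001   0.0005 -0.0016]
black pred [379.9  218.43] area 105.0872085080482
25 [(array([0.87, 0.45]), np.int32(73))]
30 [(array([0.87, 0.37]), np.int32(79))]
35 [(array([0.81, 0.54]), np.int32(85))]
40 [(array([0.94, 0.54]), np.int32(95))]
45 [(array([0.91, 0.57]), np.int32(103))]
t 4.87 p [ 0.6235 -0.0575  0.0819] F [ 0.45 -0.12 -1.41] T [ 0.06 -0.07 -0.05] gap 0.0098 q [ 24.  41. -37.  96.  30.  53. -15.]
 x [ 0.    -0.003 -1.   ] z [ 0.987  0.158 -0.   ] jaw yaw 9.1
 rotvec/5deg [ 0.036  0.002 -0.02 ]
 shift [ 0.0008  0.0005 -0.0016]
```

View pics/side5.png

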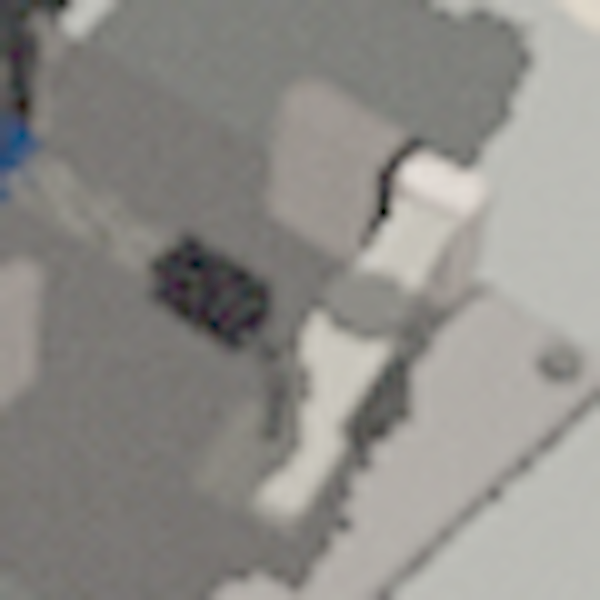

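Run:
```python
from h import *
s=dict(np.load("side5.npz"));p=[.6234,-.0575,.0819]
print("tip",proj(s,pose_pt(p,99.1,(0,0,-22))),"hooktop",proj(s,pose_pt(p,99.1,(0,0,0))))
h=pose_pt(p,99.1,(0,0,0));print(h);h[2]=.045
print("will land",proj(s,h)+[.9,.5],"hole 386.55 235.55")
print("need",ray(s,np.array([386.55,235.55])-[.9,.5],.045)-h)
im=s["img"][215:250,365:400];g=np.clip(255*(im/160.)**.6,0,255).astype(np.uint8)
cv2.imwrite("pics/s5z.png",cv2.resize(g,None,fx=16,fy=16,interpolation=cv2.INTER_LANCZOS4))
```

```text
tip [[386.00382268 233.0160313 ]] hooktop [[386.97922194 226.12698411]]
[ 0.63668528 -0.14044276  0.0756    ]
will land [[386.53147541 236.14584456]] hole 386.55 235.55
need [1.18743247e-03 1.22598589e-03 4.16333634e-17]
```

View pics/s5z.png

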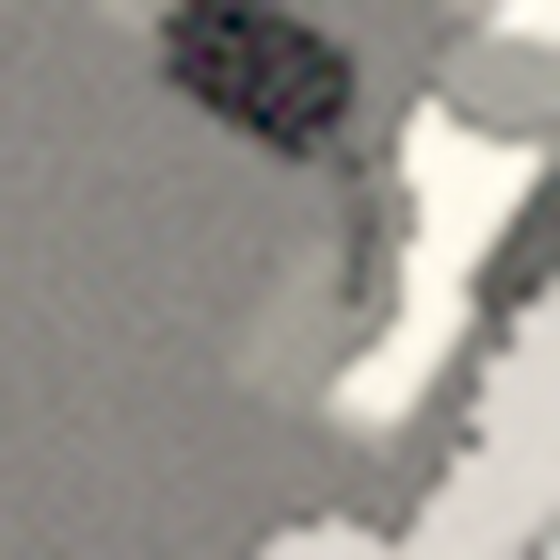

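Emit:
servo_tool(
  commands=[
    [[0.001,0.001,-0.004],[0.03,0,0],-1],
    [[0,0,-0.004],[0,0,0],-1],
    [[0,0,0],[0,0,0],-1],
  ],
)

```text
clock: 5.12
eef_pos: [0.6251, -0.0566, 0.074]
tcp_rot: [-23.3, 89.9, -14.2]
ft_force: [0.8, 0.3, -1.3]
finger_gap: 0.01
```

```bash
python3 -c "
from h import *
status((.6244,-.0563,.0743),9)"
```

```text
t 5.12 p [ 0.6251 -0.0566  0.074 ] F [ 0.77  0.32 -1.29] T [ 0.03  0.04 -0.02] gap 0.01 q [ 24.  42. -37.  96.  30.  52. -15.]
 x [ 0.002 -0.    -1.   ] z [0.987 0.158 0.002] jaw yaw 9.08
 rotvec/5deg [ 0.005  0.019 -0.017]
 shift [-0.0007  0.0003  0.0003]
```

Tip is about at the lever's top face. I'll go down in small steps and watch the force.

Emit:
servo_tool(
  commands=[
    [[-0.0005,0,-0.002],[0,0,0],-1],
    [[0,0,-0.0015],[0,0,0],-1],
    [[0,0,0],[0,0,0],-1],
  ],
)

```text
clock: 5.37
eef_pos: [0.6246, -0.0564, 0.0698]
tcp_rot: [-14.5, 89.9, -5.4]
ft_force: [0.1, 0.6, -0.6]
finger_gap: 0.0103
```

```bash
python3 -c "
from h import *
status((.6244,-.0563,.0743),9)
snap('6',dict(side=(360,190,60,60)),10)"
```

```text
t 5.37 p [ 0.6246 -0.0564  0.0698] F [ 0.09  0.6  -0.58] T [ 0.09 -0.14  0.06] gap 0.0103 q [ 24.  42. -36.  97.  30.  52. -15.]
 x [ 0.002 -0.    -1.   ] z [0.987 0.158 0.002] jaw yaw 9.09
 rotvec/5deg [ 0.002  0.018 -0.018]
 shift [-0.0002  0.0001  0.0045]
```

View pics/side6.png

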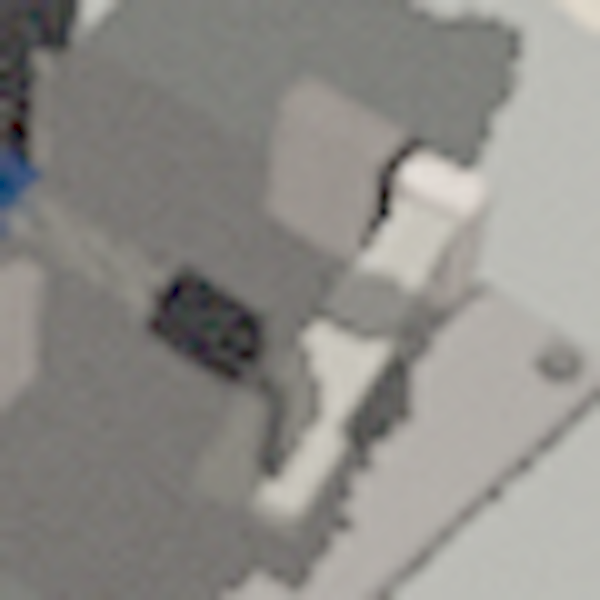

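Emit:
servo_tool(
  commands=[
    [[0,0,-0.0025],[0,0,0],-1],
    [[0,0,-0.0025],[0,0,0],-1],
    [[0,0,0],[0,0,0],-1],
  ],
)

```text
clock: 5.67
eef_pos: [0.6247, -0.0564, 0.0646]
tcp_rot: [-15.7, 89.9, -6.6]
ft_force: [1.1, 0.3, -0.3]
finger_gap: 0.0102
```

Emit:
servo_tool(
  commands=[
    [[0,0,-0.002],[0,0,0],-1],
    [[0,0,-0.002],[0,0,0],-1],
    [[0,0,0],[0,0,0],-1],
  ],
)

```text
clock: 5.92
eef_pos: [0.6246, -0.0564, 0.06]
tcp_rot: [-17.2, 89.9, -8.1]
ft_force: [1.5, -0.1, -0.5]
finger_gap: 0.01
```

```bash
python3 -c "
from h import *
status((.6244,-.0563,.0543),9)"
```

```text
t 5.92 p [ 0.6246 -0.0564  0.06  ] F [ 1.47 -0.1  -0.49] T [ 0.01 -0.06  0.01] gap 0.01 q [ 24.  43. -36.  97.  31.  50. -16.]
 x [ 0.002 -0.    -1.   ] z [0.987 0.158 0.002] jaw yaw 9.09
 rotvec/5deg [ 0.003  0.019 -0.018]
 shift [-0.0002  0.0001 -0.0057]
```

Emit:
servo_tool(
  commands=[
    [[0,0,-0.002],[0,0,0],-1],
    [[0,0,-0.002],[0,0,0],-1],
    [[0,0,0],[0,0,0],-1],
  ],
)

```text
clock: 6.17
eef_pos: [0.6246, -0.0565, 0.0556]
tcp_rot: [-18.8, 89.9, -9.7]
ft_force: [0.5, -0.2, -0.7]
finger_gap: 0.0102
```

Emit:
servo_tool(
  commands=[
    [[0,0,-0.0015],[0,0,0],-1],
    [[0,0,-0.001],[0,0,0],-1],
    [[0,0,0],[0,0,0],-1],
  ],
)

```text
clock: 6.42
eef_pos: [0.6246, -0.0565, 0.0527]
tcp_rot: [-21.0, 89.9, -11.9]
ft_force: [-0.2, -0.1, -1.1]
finger_gap: 0.0096
```

```bash
python3 -c "
from h import *
status((.6244,-.0563,.0513),9)
snap('7',dict(side=(320,180,100,80)),8)"
```

```text
t 6.42 p [ 0.6246 -0.0565  0.0527] F [-0.21 -0.14 -1.09] T [ 0.06 -0.02  0.02] gap 0.0096 q [ 24.  43. -36.  97.  31.  50. -16.]
 x [ 0.001 -0.    -1.   ] z [0.987 0.158 0.001] jaw yaw 9.09
 rotvec/5deg [ 0.003  0.016 -0.018]
 shift [-0.0002  0.0002 -0.0014]
```

View pics/side7.png

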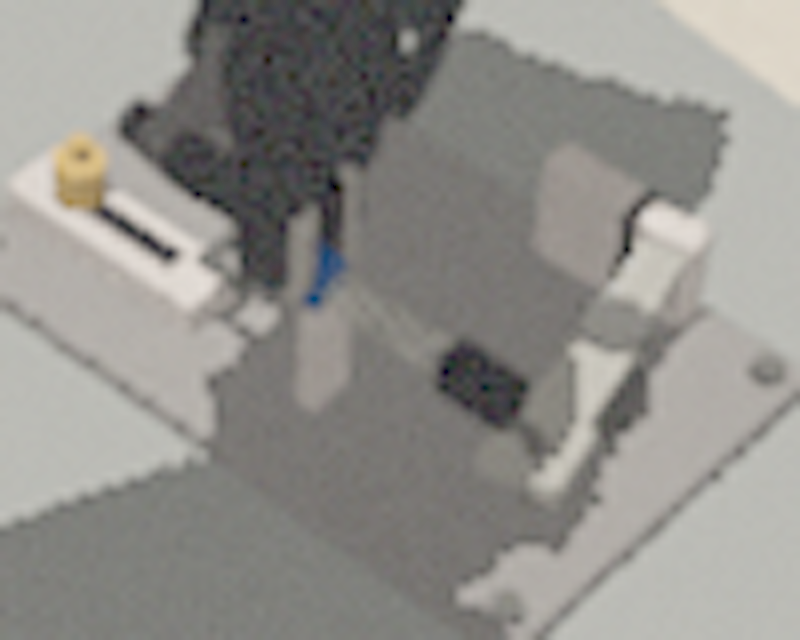

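Emit:
servo_tool(
  commands=[
    [[0,0,-0.001],[0,0,0],-1],
    [[0,0,0],[0,0,0],-1],
    [[0,0,0],[0,0,0],-1],
  ],
)

```text
clock: 6.72
eef_pos: [0.6248, -0.0564, 0.0519]
tcp_rot: [-15.5, 89.9, -6.4]
ft_force: [-0.6, 0.1, -1.2]
finger_gap: 0.0095
```

Emit:
servo_tool(
  commands=[
    [[0,0,-0.0007],[0,0,0],-1],
    [[0,0,0],[0,0,0],-1],
  ],
)

```text
clock: 6.88
eef_pos: [0.6249, -0.0564, 0.0518]
tcp_rot: [-22.8, 89.9, -13.7]
ft_force: [-0.2, 0.7, -1.0]
finger_gap: 0.01
```

Run:
```python
from h import *
g=lambda im:np.clip(255*(im/255.)**.7,0,255).astype(np.uint8)
s=dict(np.load("side0.npz"));t=dict(np.load("top0.npz"))
a=cv2.resize(g(s["img"][185:215,315:345]),None,fx=13,fy=13,interpolation=cv2.INTER_NEAREST)
b=cv2.resize(g(t["img"][170:200,297:327]),None,fx=13,fy=13,interpolation=cv2.INTER_NEAREST)
cv2.imwrite("pics/post.png",np.hstack([a,b]))
for x in(.055,.072,.08,.085,.088):
  for nm,d,o in(("top",t,(.62438,-.06102,99.02)),("side",s,(.62284,-.06458,98.99))):
    th=np.radians(o[2]);P=[[o[0]+x*np.cos(th),o[1]+x*np.sin(th),z] for z in(.04,.048)]
    q=proj(d,np.array(P));off=np.array([315,185]) if nm=="side" else np.array([297,170])
    print(x,nm,((q-off+.5)*13-.5).round(0).tolist())
```

```text
0.055 top [[346.0, 189.0], [346.0, 185.0]]
0.055 side [[331.0, 299.0], [331.0, 268.0]]
0.072 top [[268.0, 203.0], [267.0, 200.0]]
0.072 side [[261.0, 253.0], [262.0, 221.0]]
0.08 top [[231.0, 210.0], [230.0, 206.0]]
0.08 side [[229.0, 232.0], [229.0, 200.0]]
0.085 top [[208.0, 214.0], [207.0, 210.0]]
0.085 side [[209.0, 218.0], [209.0, 187.0]]
0.088 top [[194.0, 216.0], [193.0, 213.0]]
0.088 side [[197.0, 210.0], [197.0, 179.0]]
```

View pics/post.png

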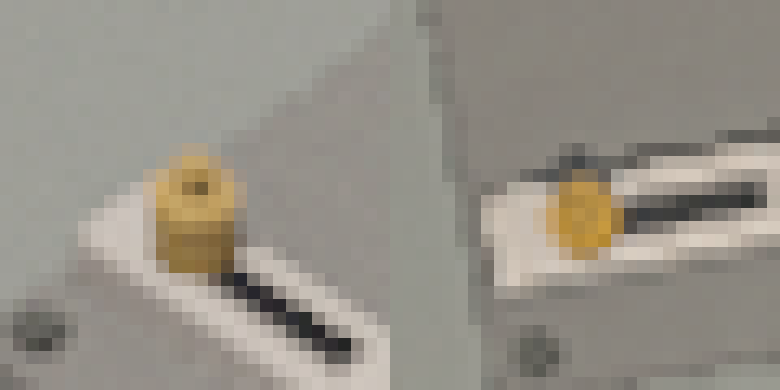

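Emit:
servo_tool(
  commands=[
    [[0,0,0.004],[0,0,0],-1],
    [[0,0,0.004],[0,0,0],-1],
    [[0,0,0.003],[0,0,0],-1],
    [[0,0,0],[0,0,0],-1],
  ],
  newtons=90,
)

```text
clock: 7.22
eef_pos: [0.625, -0.0562, 0.0638]
tcp_rot: [-14.0, 89.9, -4.9]
ft_force: [0.4, -0.5, -0.5]
finger_gap: 0.0087
```

Emit:
servo_tool(
  commands=[
    [[-0.001,0.005,0],[0,0,0],-1],
    [[-0.001,0.005,0],[0,0,0],-1],
    [[0,0,0],[0,0,0],-1],
  ],
)

```text
clock: 7.47
eef_pos: [0.6231, -0.0466, 0.064]
tcp_rot: [-31.2, 89.8, -22.1]
ft_force: [-0.6, 0.6, -1.0]
finger_gap: 0.0089
```

```bash
python3 -c "
from h import *
status((.6140,.0042,.0625),9)
snap('8',dict(side=(320,180,100,80)),8)"
```

```text
t 7.47 p [ 0.6231 -0.0466  0.064 ] F [-0.58  0.64 -1.04] T [0.04 0.03 0.04] gap 0.0089 q [ 23.  42. -36.  97.  31.  51. -17.]
 x [ 0.003 -0.001 -1.   ] z [0.988 0.157 0.003] jaw yaw 9.02
 rotvec/5deg [ 0.016  0.038 -0.004]
 shift [-0.0091  0.0508 -0.0015]
```

View pics/side8.png

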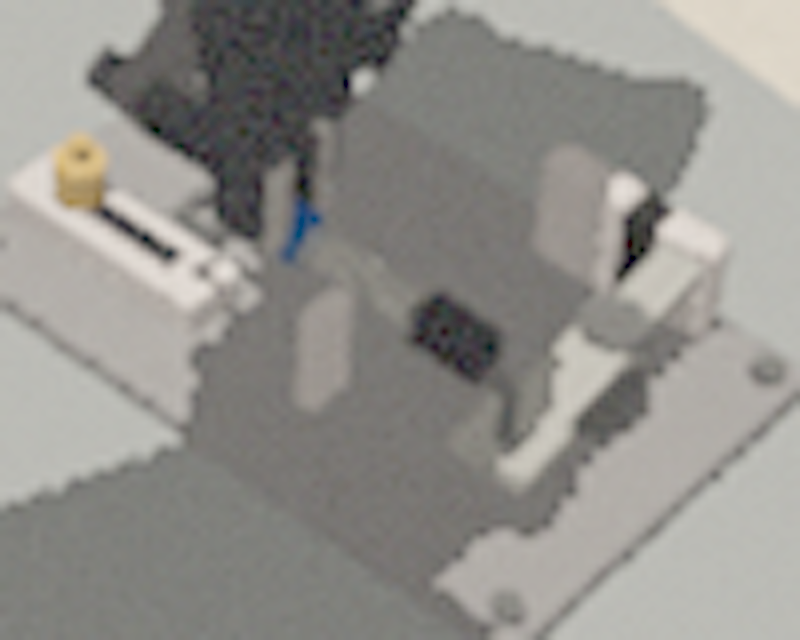

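Emit:
servo_tool(
  commands=[
    [[-0.0016,0.009,-0.001],[0,0,0],-1],
    [[-0.0016,0.009,0],[0,0,0],-1],
    [[-0.0016,0.009,0],[0,0,0],-1],
    [[0,0,0],[0,0,0],-1],
  ],
)

```text
clock: 7.85
eef_pos: [0.6188, -0.0205, 0.0628]
tcp_rot: [-58.5, 89.6, -49.6]
ft_force: [1.5, -5.0, -1.3]
finger_gap: 0.0084
```

```bash
python3 -c "
from h import *
status((.6140,.0042,.0625),9)"
```

```text
t 7.85 p [ 0.6188 -0.0205  0.0628] F [ 1.51 -5.01 -1.3 ] T [-1.09 -0.31  0.15] gap 0.0084 q [ 21.  42. -36.  99.  31.  50. -20.]
 x [ 0.005 -0.006 -1.   ] z [0.988 0.155 0.004] jaw yaw 8.91
 rotvec/5deg [0.065 0.055 0.018]
 shift [-0.0048  0.0247 -0.0003]
```

Emit:
servo_tool(
  commands=[
    [[-0.0014,0.008,0],[0.06,0.05,0],-1],
    [[-0.0014,0.008,0],[0,0,0],-1],
    [[-0.0005,0.004,0],[0,0,0],-1],
    [[0,0,0],[0,0,0],-1],
  ],
)

```text
clock: 8.18
eef_pos: [0.6162, -0.0055, 0.0625]
tcp_rot: [-91.5, 89.4, -82.7]
ft_force: [2.6, -7.6, -1.5]
finger_gap: 0.009
```

```bash
python3 -c "
from h import *
status((.6140,.0042,.0625),9)
snap('9',dict(side=(300,170,120,90)),6.6)
snap('9',dict(top=(290,140,110,90)),6.6)"
```

```text
t 8.18 p [ 0.6162 -0.0055  0.0625] F [ 2.55 -7.58 -1.51] T [-1.52 -0.63  0.2 ] gap 0.009 q [ 19.  42. -35.  99.  31.  50. -21.]
 x [ 0.001 -0.01  -1.   ] z [ 0.988  0.153 -0.   ] jaw yaw 8.79
 rotvec/5deg [0.113 0.015 0.042]
 shift [-0.0022  0.0097  0.    ]
```

View pics/side9.png

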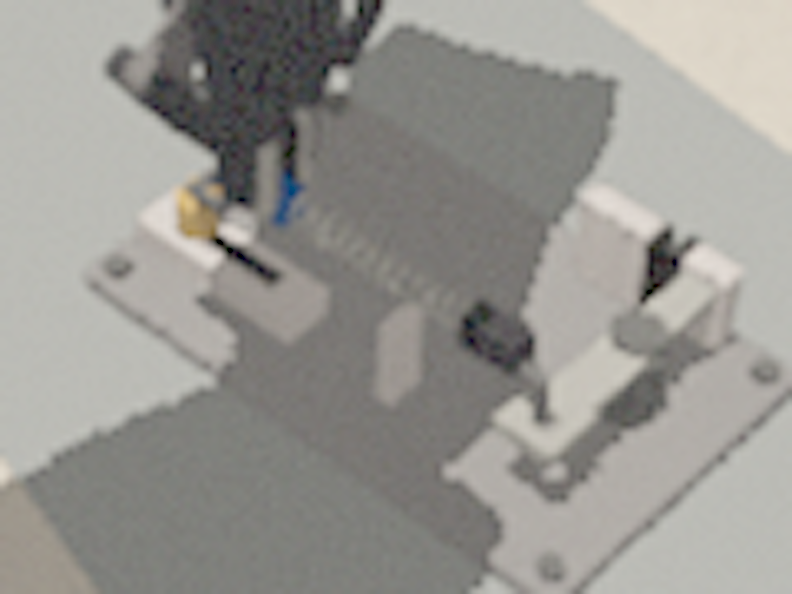

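View pics/top9.png

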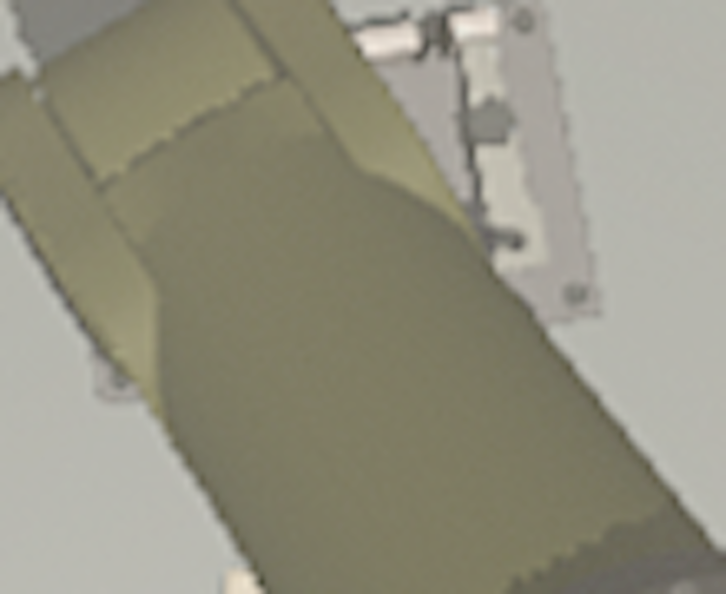

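```bash
cat > z.py <<'E'
from h import *
import sys
from cell import readout
tag=sys.argv[1];d=dict(np.load(f"side{tag}.npz"));p=readout.get_state()["eef_pos"]
yaw=99.0;k=16;x0,y0,w,h=318,186,40,34
im=cv2.resize(np.clip(255*(d["img"][y0:y0+h,x0:x0+w]/200.)**.6,0,255).astype(np.uint8),None,fx=k,fy=k,interpolation=cv2.INTER_CUBIC)
cv2.imwrite(f"pics/z{tag}.png",im)
C=lambda q:((proj(d,q)[0]+[.9,.5]-[x0,y0]+.5)*k-.5).round(0)
for n,q in dict(loopctr=(106,0,-3),far=(115,0,-3),near=(97,0,-3),left=(106,10,-3),right=(106,-10,-3),blueEndTop=(96,0,16),inner_far=(111,0,-3)).items(): print(n,C(pose_pt(p,yaw,q)))
th=np.radians(99.02)
for z in(.04,.048): print("post",z,C(np.array([.62438+.088*np.cos(th),-.06102+.088*np.sin(th),z])))
E
python3 z.py 9
```

```text
loopctr [260. 203.]
far [215. 173.]
near [305. 233.]
left [213. 237.]
right [307. 169.]
blueEndTop [311. 141.]
inner_far [235. 186.]
post 0.04 [202. 233.]
post 0.048 [202. 194.]
```

View pics/z9.png

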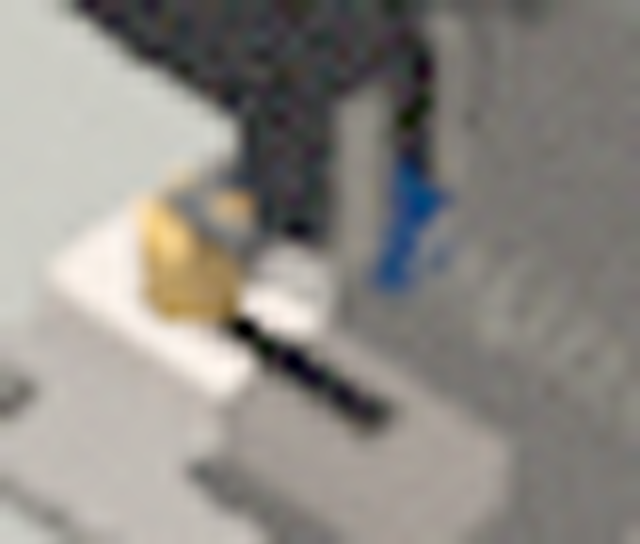

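```bash
cat > avg.py <<'E'
from h import *
import sys
from cell import readout,eyes
F=[];I=[];p=[]
for i in range(14):
    d=eyes.get_image("side");I.append(d["img"].astype(float));s=readout.get_state();F.append(s["ft_force"]);p.append(s["eef_pos"])
F=np.array(F);d["img"]=np.mean(I,0).round().astype(np.uint8);np.savez(f"side{sys.argv[1]}.npz",**d)
m=F.mean(0);u=np.array([np.cos(np.radians(99)),np.sin(np.radians(99)),0]);f=-F@u
print("F",m.round(2),"sd",F.std(0).round(2),"pull",f.mean().round(2),"+-",(f.std()/len(f)**.5).round(2),"stretch mm",((f.mean()-2)/.15).round(1),"p",np.mean(p,0).round(4))
E
python3 avg.py 10; python3 z.py 10
```

```text
F [ 2.78 -6.9  -1.58] sd [0.53 0.55 0.51] pull 7.25 +- 0.14 stretch mm 35.0 p [ 0.6165 -0.0068  0.0624]
loopctr [261. 204.]
far [217. 174.]
near [306. 233.]
left [214. 238.]
right [308. 169.]
blueEndTop [313. 142.]
inner_far [236. 187.]
post 0.04 [202. 233.]
post 0.048 [202. 194.]
```

View pics/z10.png

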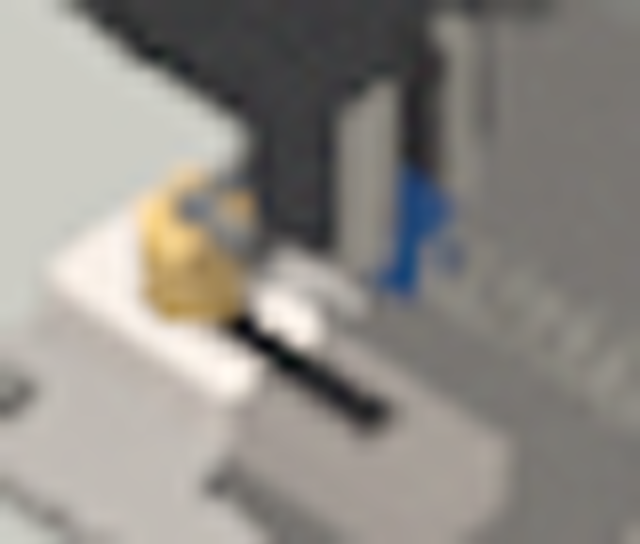

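Emit:
servo_tool(
  commands=[
    [[-0.001,0.007,0.0003],[0.11,0,0.04],-1],
    [[-0.001,0.006,0],[0,0,0],-1],
    [[0,0,0],[0,0,0],-1],
  ],
)

```text
clock: 9.23
eef_pos: [0.6155, -0.0006, 0.0622]
tcp_rot: [-85.7, 89.4, -77.0]
ft_force: [2.5, -8.1, -1.8]
finger_gap: 0.0089
```

```bash
python3 avg.py 11; python3 -c "
from h import *
status((.6144,.0063,.0625),9)"; python3 z.py 11
```

```text
F [ 3.01 -7.71 -1.57] sd [0.36 0.52 0.51] pull 8.09 +- 0.14 stretch mm 40.6 p [ 0.6157 -0.0019  0.0621]
t 9.93 p [ 0.6157 -0.0018  0.0621] F [ 2.95 -6.65 -1.32] T [-1.68 -0.79  0.25] gap 0.009 q [ 18.  41. -35.  99.  31.  50. -22.]
 x [ 0.002 -0.01  -1.   ] z [0.989 0.15  0.001] jaw yaw 8.6
 rotvec/5deg [0.12  0.028 0.08 ]
 shift [-0.0013  0.0081  0.0004]
loopctr [237. 189.]
far [192. 159.]
near [281. 218.]
left [189. 223.]
right [283. 154.]
blueEndTop [287. 127.]
inner_far [212. 172.]
post 0.04 [202. 233.]
post 0.048 [202. 194.]
```

View pics/z11.png

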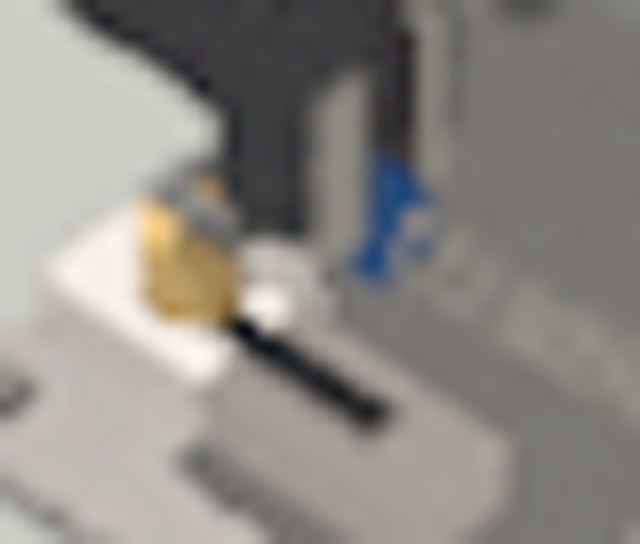

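Emit:
servo_tool(
  commands=[
    [[-0.0012,0.007,0.0003],[0.12,0.02,0.08],-1],
    [[-0.0008,0.005,0],[0.05,0,0.03],-1],
    [[0,0.001,0],[0,0,0],-1],
  ],
)

```text
clock: 10.18
eef_pos: [0.6146, 0.0031, 0.0618]
tcp_rot: [-90.1, 89.6, -81.2]
ft_force: [3.8, -9.1, -1.0]
finger_gap: 0.0089
```

```bash
python3 avg.py 12; python3 -c "
from h import *
status((.6144,.0063,.0625),9)"; python3 z.py 12
```

```text
F [ 3.22 -8.33 -1.4 ] sd [0.55 0.38 0.52] pull 8.73 +- 0.1 stretch mm 44.9 p [0.6148 0.0025 0.0618]
t 10.88 p [0.6148 0.0025 0.0619] F [ 2.28 -8.33 -1.08] T [-1.92 -0.73  0.21] gap 0.009 q [ 18.  41. -35.  99.  31.  50. -22.]
 x [ 0.001 -0.007 -1.   ] z [0.988 0.154 0.   ] jaw yaw 8.84
 rotvec/5deg [0.076 0.014 0.032]
 shift [-0.0004  0.0038  0.0006]
loopctr [213. 176.]
far [169. 147.]
near [258. 205.]
left [166. 210.]
right [260. 142.]
blueEndTop [264. 114.]
inner_far [189. 160.]
post 0.04 [202. 233.]
post 0.048 [202. 194.]
```

View pics/z12.png

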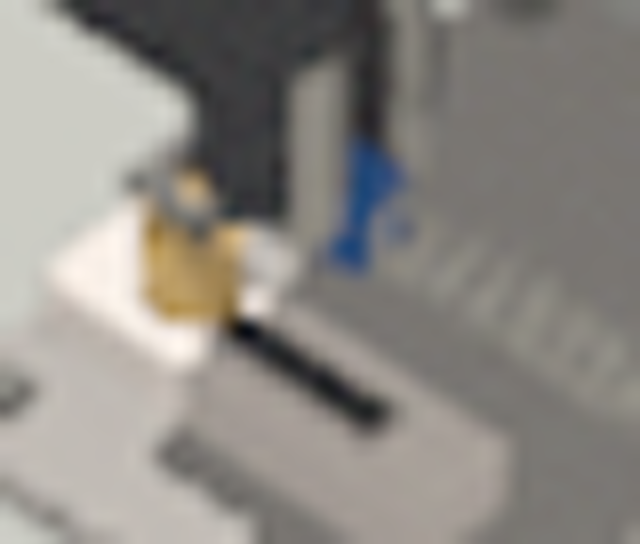

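Emit:
servo_tool(
  commands=[
    [[-0.0006,0.005,0.0004],[0.1,0,0.04],-1],
    [[-0.0003,0.003,0],[0,0,0],-1],
    [[0,0.001,0],[0,0,0],-1],
  ],
)

```text
clock: 11.13
eef_pos: [0.6148, 0.003, 0.0617]
tcp_rot: [-88.7, 89.5, -80.0]
ft_force: [3.1, -9.0, -1.0]
finger_gap: 0.0088
```

```bash
python3 avg.py 13; python3 -c "
from h import *
status((.6144,.0063,.0625),9)"; python3 z.py 13
```

```text
F [ 3.18 -8.25 -1.17] sd [0.48 0.62 0.36] pull 8.65 +- 0.17 stretch mm 44.3 p [0.6149 0.0027 0.0617]
t 11.83 p [0.6149 0.0027 0.0617] F [ 2.8  -8.57 -0.91] T [-1.9  -0.74  0.21] gap 0.0086 q [ 18.  41. -35.  99.  31.  50. -22.]
 x [ 0.002 -0.009 -1.   ] z [0.988 0.152 0.   ] jaw yaw 8.72
 rotvec/5deg [0.104 0.019 0.055]
 shift [-0.0005  0.0036  0.0008]
loopctr [213. 176.]
far [169. 146.]
near [258. 205.]
left [166. 210.]
right [260. 142.]
blueEndTop [264. 114.]
inner_far [189. 159.]
post 0.04 [202. 233.]
post 0.048 [202. 194.]
```

View pics/z13.png

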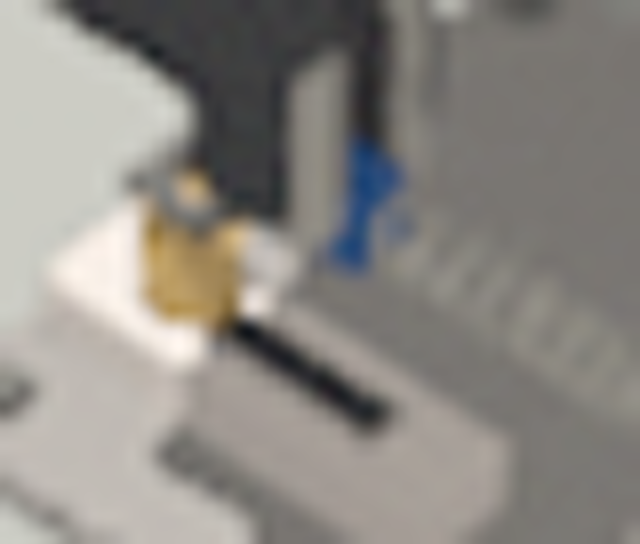

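Emit:
servo_tool(
  commands=[
    [[-0.0006,0.004,0.0008],[0.1,0,0.04],-1],
    [[-0.0006,0.004,0.0005],[0.1,0,0.03],-1],
    [[-0.0004,0.003,0.0003],[0.05,0,0.02],-1],
  ],
)

```text
clock: 12.08
eef_pos: [0.6142, 0.0051, 0.0627]
tcp_rot: [32.8, 89.9, 41.7]
ft_force: [3.4, -9.1, -1.3]
finger_gap: 0.0091
```

```bash
python3 avg.py 14; python3 -c "
from h import *
status((.6144,.0063,.0625),9)"; python3 z.py 14
```

```text
F [ 2.99 -8.81 -1.17] sd [0.64 0.58 0.37] pull 9.16 +- 0.16 stretch mm 47.8 p [0.6142 0.0051 0.0627]
t 12.78 p [0.6142 0.0051 0.0627] F [ 2.93 -9.27 -1.74] T [-2.02 -0.67  0.22] gap 0.0086 q [ 19.  41. -36.  99.  31.  49. -22.]
 x [ 0.002  0.001 -1.   ] z [0.988 0.154 0.002] jaw yaw 8.88
 rotvec/5deg [-0.015  0.021  0.024]
 shift [ 0.0002  0.0012 -0.0002]
loopctr [200. 164.]
far [156. 135.]
near [244. 193.]
left [153. 198.]
right [247. 130.]
blueEndTop [250. 102.]
inner_far [175. 148.]
post 0.04 [202. 233.]
post 0.048 [202. 194.]
```

View pics/z14.png

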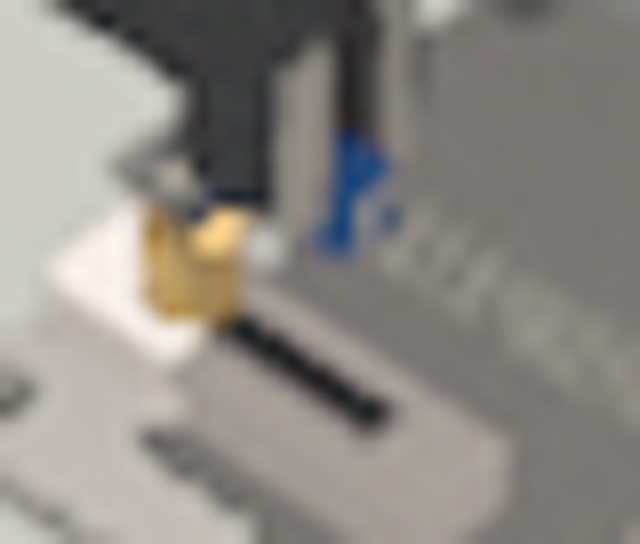

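Emit:
servo_tool(
  commands=[
    [[-0.0004,0.0045,0],[0.05,0.02,0.03],-1],
    [[-0.0004,0.004,-0.001],[0.05,0,0.03],-1],
    [[-0.0004,0.0033,-0.001],[0.05,0,0.02],-1],
  ],
)

```text
clock: 13.03
eef_pos: [0.614, 0.0074, 0.0604]
tcp_rot: [66.8, 89.9, 75.8]
ft_force: [2.3, -9.1, 1.4]
finger_gap: 0.009
```

```bash
python3 avg.py 15; python3 -c "
from h import *
status((.6144,.0063,.0625),9)"; python3 z.py 15
```

```text
F [ 2.39 -9.28  0.67] sd [0.61 0.5  0.38] pull 9.54 +- 0.12 stretch mm 50.3 p [0.6141 0.0072 0.0605]
t 13.73 p [0.6141 0.0072 0.0605] F [ 2.21 -9.6   1.  ] T [-2.42 -0.6   0.09] gap 0.0091 q [ 18.  42. -36.  99.  31.  49. -22.]
 x [ 0.001  0.002 -1.   ] z [0.988 0.155 0.001] jaw yaw 8.92
 rotvec/5deg [-0.02   0.008  0.015]
 shift [ 0.0003 -0.0009  0.002 ]
loopctr [190. 167.]
far [146. 138.]
near [235. 196.]
left [143. 201.]
right [237. 133.]
blueEndTop [240. 105.]
inner_far [166. 151.]
post 0.04 [202. 233.]
post 0.048 [202. 194.]
```

View pics/z15.png

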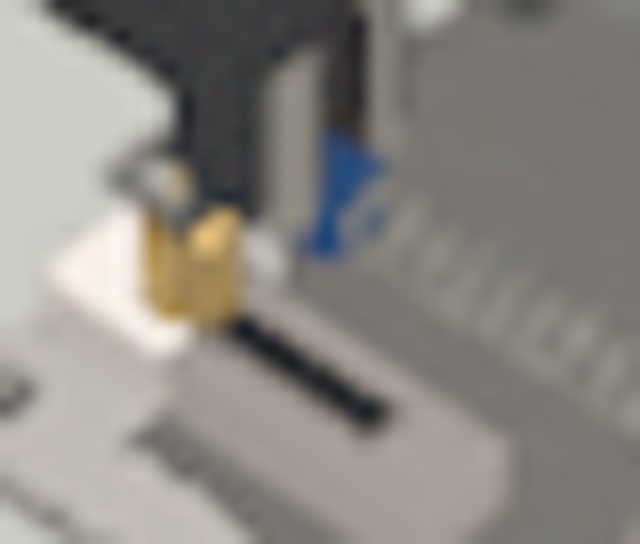

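Emit:
servo_tool(
  commands=[
    [[0,0.0025,0.002],[0.05,0,0.02],-1],
    [[0,0.0015,0.0005],[0.05,0,0.02],-1],
    [[-0.0004,0.0022,0],[0.05,0,0.02],-1],
  ],
)

```text
clock: 13.98
eef_pos: [0.6145, 0.0042, 0.0627]
tcp_rot: [65.3, 89.8, 74.2]
ft_force: [3.5, -9.1, -1.3]
finger_gap: 0.0091
```

```bash
python3 avg.py 16; python3 -c "
from h import *
status((.6144,.0053,.0625),9)"; python3 z.py 16
```

```text
F [ 2.88 -8.68 -0.9 ] sd [0.25 0.47 0.33] pull 9.02 +- 0.12 stretch mm 46.8 p [0.6144 0.0044 0.0626]
t 14.68 p [0.6144 0.0045 0.0626] F [ 2.85 -9.11 -0.18] T [-2.06 -0.65  0.22] gap 0.0086 q [ 19.  42. -36.  99.  30.  49. -22.]
 x [ 0.001  0.003 -1.   ] z [0.988 0.155 0.001] jaw yaw 8.92
 rotvec/5deg [-0.031  0.007  0.016]
 shift [-0.      0.0008 -0.0001]
loopctr [203. 166.]
far [159. 137.]
near [248. 196.]
left [156. 200.]
right [250. 132.]
blueEndTop [253. 104.]
inner_far [179. 150.]
post 0.04 [202. 233.]
post 0.048 [202. 194.]
```

View pics/z16.png

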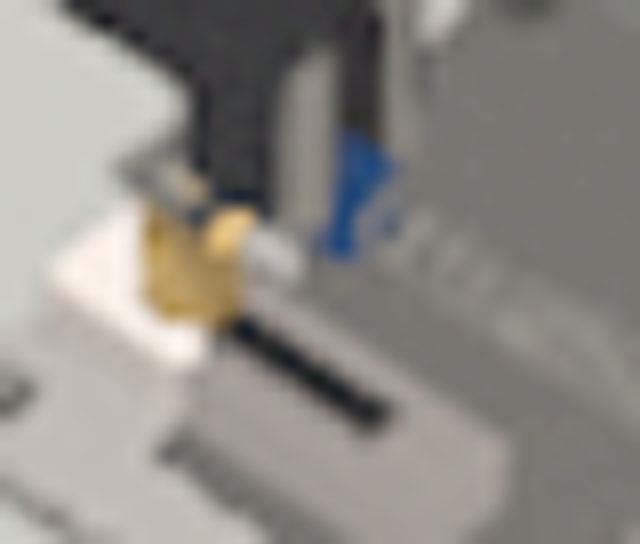

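Emit:
servo_tool(
  commands=[
    [[-0.0004,0.0033,-0.0015],[0.04,0,0.02],-1],
    [[-0.0004,0.003,-0.0015],[0.04,0,0.02],-1],
    [[-0.0004,0.003,-0.0012],[0.04,0,0.02],-1],
  ],
)

```text
clock: 14.93
eef_pos: [0.6147, 0.005, 0.0587]
tcp_rot: [19.9, 89.8, 28.8]
ft_force: [1.5, -5.9, 2.9]
finger_gap: 0.0091
```

```bash
python3 avg.py 17; python3 -c "
from h import *
status((.6144,.0053,.0625),9)"; python3 z.py 17
```

```text
F [ 1.78 -7.76  1.74] sd [0.31 0.41 0.55] pull 7.94 +- 0.11 stretch mm 39.6 p [0.6146 0.005  0.0587]
t 15.63 p [0.6146 0.005  0.0587] F [ 2.21 -8.39  2.08] T [-2.22 -0.6   0.14] gap 0.0085 q [ 18.  42. -36.  99.  31.  49. -22.]
 x [ 0.002  0.001 -1.   ] z [0.988 0.155 0.002] jaw yaw 8.91
 rotvec/5deg [-0.014  0.026  0.018]
 shift [-0.0002  0.0003  0.0038]
loopctr [202. 182.]
far [158. 153.]
near [246. 212.]
left [155. 217.]
right [249. 149.]
blueEndTop [252. 121.]
inner_far [178. 166.]
post 0.04 [202. 233.]
post 0.048 [202. 194.]
```

View pics/z17.png

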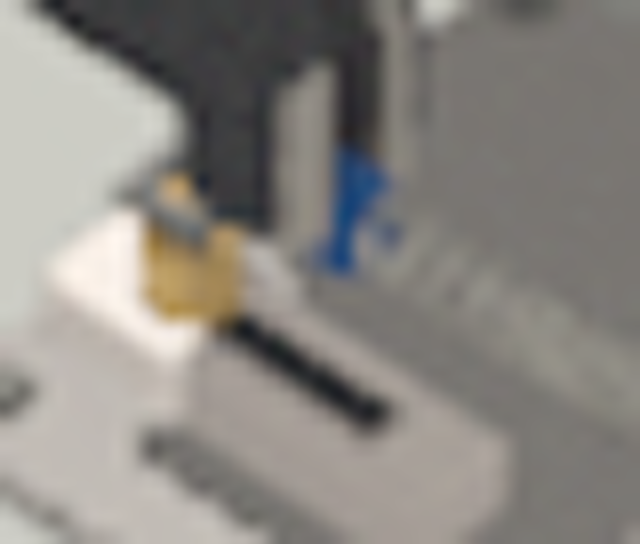

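Emit:
servo_tool(
  commands=[
    [[-0.0004,0.0036,-0.0012],[0.04,0,0.02],-1],
    [[-0.0004,0.0036,-0.0015],[0.04,0,0.02],-1],
  ],
)

```text
clock: 15.8
eef_pos: [0.6148, 0.0061, 0.0568]
tcp_rot: [-14.4, 89.8, -5.5]
ft_force: [2.1, -8.8, 4.0]
finger_gap: 0.0089
```

```bash
python3 -c "
from h import *
status((.6144,.0053,.0625),9)"; python3 avg.py 18;  python3 z.py 18
```

```text
t 15.8 p [0.6148 0.0061 0.0568] F [ 2.14 -8.76  3.96] T [-2.61 -0.38  0.08] gap 0.0089 q [ 18.  42. -35.  99.  31.  49. -22.]
 x [ 0.004 -0.    -1.   ] z [0.988 0.154 0.004] jaw yaw 8.88
 rotvec/5deg [0.004 0.042 0.024]
 shift [-0.0004 -0.0008  0.0057]
F [ 1.71 -8.97  3.35] sd [0.44 0.38 0.57] pull 9.13 +- 0.1 stretch mm 47.5 p [0.6148 0.006  0.0568]
loopctr [199. 187.]
far [155. 158.]
near [244. 217.]
left [152. 221.]
right [246. 153.]
blueEndTop [249. 126.]
inner_far [175. 171.]
post 0.04 [202. 233.]
post 0.048 [202. 194.]
```

View pics/z18.png

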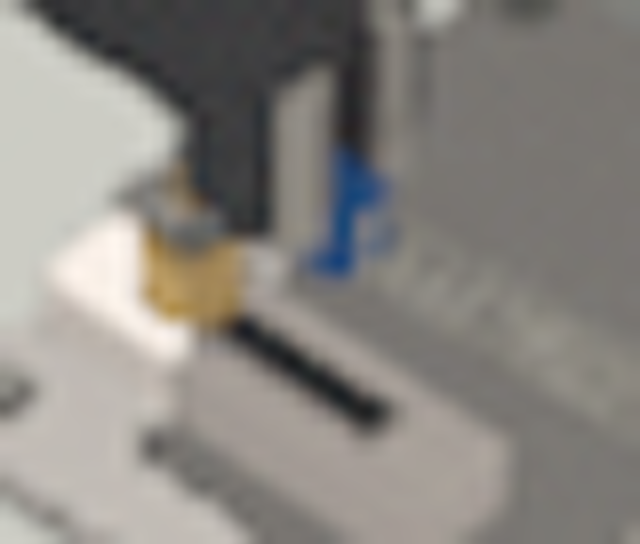

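Emit:
servo_tool(
  commands=[
    [[-0.0004,0.0032,-0.0015],[0.04,0.04,0.02],-1],
    [[-0.0004,0.0032,-0.0015],[0.04,0,0.02],-1],
  ],
)

```text
clock: 16.67
eef_pos: [0.6152, 0.0059, 0.055]
tcp_rot: [-63.4, 89.8, -54.6]
ft_force: [1.7, -8.2, 4.8]
finger_gap: 0.0088
```

```bash
python3 -c "
from h import *
status((.6144,.0053,.0513),9)"; python3 avg.py 19;  python3 z.py 19
```

```text
t 16.67 p [0.6152 0.0059 0.055 ] F [ 1.66 -8.22  4.82] T [-2.72 -0.46  0.03] gap 0.0088 q [ 18.  42. -35.  99.  31.  49. -23.]
 x [ 0.002 -0.003 -1.   ] z [0.988 0.154 0.002] jaw yaw 8.84
 rotvec/5deg [0.032 0.023 0.032]
 shift [-0.0008 -0.0006 -0.0037]
F [ 1.79 -8.71  4.54] sd [0.54 0.45 0.43] pull 8.88 +- 0.13 stretch mm 45.9 p [0.6152 0.006  0.0551]
loopctr [201. 195.]
far [157. 166.]
near [245. 224.]
left [154. 229.]
right [248. 161.]
blueEndTop [251. 134.]
inner_far [177. 179.]
post 0.04 [202. 233.]
post 0.048 [202. 194.]
```

View pics/z19.png

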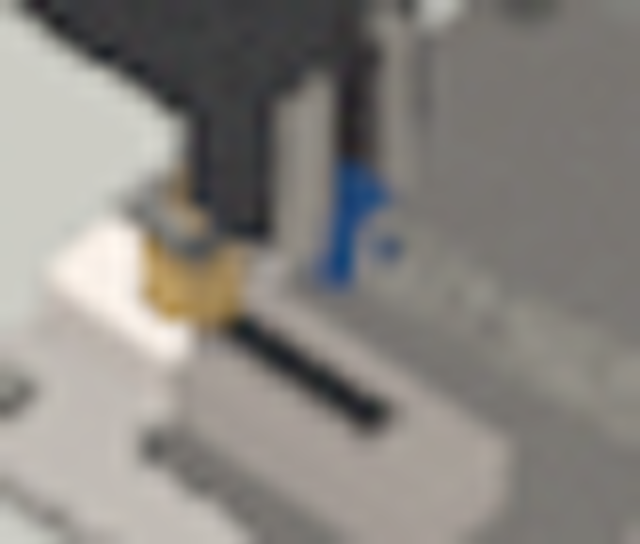

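Run:
```python
from h import *
d=dict(np.load("side19.npz"))
im=np.clip(255*(d["img"][175:255,318:408]/200.)**.6,0,255).astype(np.uint8)
cv2.imwrite("pics/w19.png",cv2.resize(im,None,fx=8,fy=7.5,interpolation=cv2.INTER_CUBIC))
```

```text
(no output)
```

View pics/w19.png

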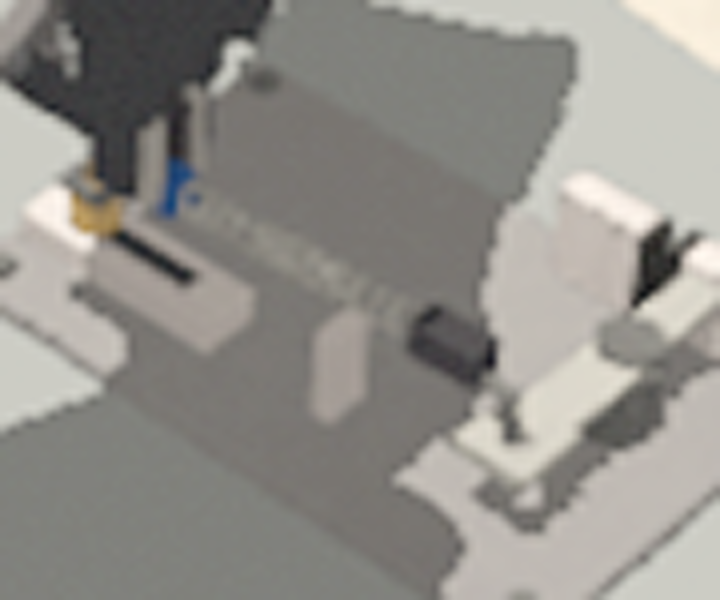

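Run:
```python
from h import *
for tag,p in((7,[.6246,-.0565,.0527]),(19,None)):
    d=dict(np.load(f"side{tag}.npz"))
    if p: bias(d,p,99.08); continue
    # hook at clamp x=-67 -> world
    th=np.radians(99);u=np.array([np.cos(th),np.sin(th),0]);H=np.array([.62438,-.06102,0])-.067*u
    for hz in(.045,.049,.053,.057):
        q=pose_pt(H+[0,0,hz],99,(84,0,0),dz=0)  # dummy
        P=[H+u*x/1000+np.array([-u[1],u[0],0])*y/1000+[0,0,hz+z/1000] for x,y,z in itertools.product((8,32),(-6,6),(2,16))]
        c,a=hullc(d,P);print(hz,c.round(2),[((b-c).round(2),k) for b,k in blackblob(d,c,60)],[((b-c).round(2),k) for b,k in blackblob(d,c,50)])
```

```text
black pred [378.87 227.13] area 99.95453446684405
25 [(array([0.73, 0.43]), np.int32(66))]
30 [(array([0.82, 0.43]), np.int32(73))]
35 [(array([0.95, 0.62]), np.int32(79))]
40 [(array([1.02, 0.75]), np.int32(90))]
45 [(array([1.29, 0.98]), np.int32(101))]
0.045 [374.02 224.84] [] [(array([-0.16, -4.2 ]), np.int32(94))]
0.049 [374.15 223.6 ] [] [(array([-0.29, -2.96]), np.int32(94))]
0.053 [374.29 222.36] [] [(array([-0.43, -1.72]), np.int32(94))]
0.057 [374.43 221.1 ] [] [(array([-0.56, -0.47]), np.int32(94))]
```

```bash
cat > hz.py <<'E'
from h import *
import sys
from scipy.optimize import least_squares
def hook_z(tag,v=1):
    d=dict(np.load(f"side{tag}.npz"));th=np.radians(99);u=np.array([np.cos(th),np.sin(th),0]);w=np.array([-u[1],u[0],0]);O=np.array([.62438,-.06102,0])
    def pred(v):
        H=O+v[0]*u;return hullc(d,[H+u*x/1000+w*y/1000+[0,0,v[1]+z/1000] for x,y,z in itertools.product((8,32),(-6,6),(2,16))])[0]+[.9,.5]
    c=pred([-.067,.05]);B=[b for th2 in(40,50,60) for b in blackblob(d,c,th2)]
    for b,k in B:
        r=least_squares(lambda v:pred(v)-b,[-.067,.05],x_scale=[.01,.01]);print(tag,k,"hook x,z of black centre",r.x.round(4))
for t in sys.argv[1:]: hook_z(t)
E
python3 hz.py 7 8 9 10 12 14 15 16 17 18 19
```

```text
7 90 hook x,z of black centre [-0.0806  0.0472]
7 107 hook x,z of black centre [-0.0713  0.0379]
8 87 hook x,z of black centre [-0.067  0.05 ]
8 122 hook x,z of black centre [-0.067  0.05 ]
9 80 hook x,z of black centre [-0.0649  0.0579]
9 97 hook x,z of black centre [-0.0648  0.0581]
10 82 hook x,z of black centre [-0.0649  0.0577]
10 97 hook x,z of black centre [-0.0672  0.0607]
12 78 hook x,z of black centre [-0.064   0.0575]
12 94 hook x,z of black centre [-0.064   0.0579]
14 77 hook x,z of black centre [-0.0643  0.0577]
14 94 hook x,z of black centre [-0.0645  0.0581]
15 76 hook x,z of black centre [-0.0636  0.0573]
15 93 hook x,z of black centre [-0.0638  0.0573]
16 79 hook x,z of black centre [-0.0644  0.0578]
16 93 hook x,z of black centre [-0.0642  0.0575]
17 77 hook x,z of black centre [-0.0635  0.0571]
17 94 hook x,z of black centre [-0.0634  0.0572]
18 79 hook x,z of black centre [-0.0647  0.0592]
18 93 hook x,z of black centre [-0.0619  0.054 ]
19 78 hook x,z of black centre [-0.0634  0.0571]
19 94 hook x,z of black centre [-0.0629  0.057 ]
```

Emit:
servo_tool(
  commands=[
    [[-0.0004,0.0034,0.0025],[0.04,0,0.02],-1],
    [[-0.0004,0.0034,0.003],[0.04,0,0.02],-1],
    [[-0.0004,0.0032,0.003],[0.04,0,0.02],-1],
    [[-0.0004,0.003,0.002],[0.04,0,0.02],-1],
  ],
  newtons=110,
)

```text
clock: 17.7
eef_pos: [0.6145, 0.0064, 0.0657]
tcp_rot: [-79.7, 89.6, -71.0]
ft_force: [3.9, -8.8, -5.2]
finger_gap: 0.0081
```

```bash
python3 -c "
from h import *
status((.6214,-.042,.065),9)
snap('20',dict(side=(318,175,90,80)),8)"; python3 hz.py 20; python3 z.py 20
```

```text
t 17.7 p [0.6145 0.0064 0.0657] F [ 3.9  -8.8  -5.15] T [-1.65 -0.68  0.24] gap 0.0081 q [ 18.  41. -36.  99.  31.  50. -22.]
 x [ 0.002 -0.006 -1.   ] z [0.988 0.153 0.001] jaw yaw 8.79
 rotvec/5deg [0.068 0.024 0.043]
 shift [ 0.0069 -0.0484 -0.0007]
20 71 hook x,z of black centre [-0.0656  0.0584]
20 91 hook x,z of black centre [-0.0671  0.0614]
loopctr [196. 143.]
far [152. 114.]
near [240. 172.]
left [149. 177.]
right [243. 109.]
blueEndTop [246.  80.]
inner_far [171. 127.]
post 0.04 [202. 233.]
post 0.048 [202. 194.]
```

View pics/side20.png

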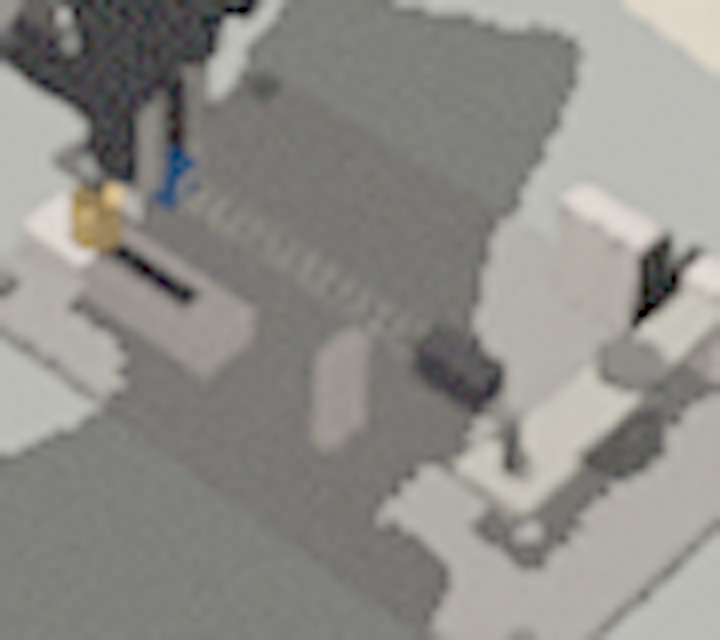

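Emit:
servo_tool(
  commands=[
    [[0.001,-0.006,-0.0005],[0.04,0,0.02],-1],
    [[0.0015,-0.01,0],[0,0,0],-1],
    [[0.0015,-0.01,0],[0,0,0],-1],
    [[0.0012,-0.008,0],[0,0,0],-1],
    [[0,0,0],[0,0,0],-1],
  ],
)

```text
clock: 18.17
eef_pos: [0.6207, -0.0349, 0.0639]
tcp_rot: [-84.2, 89.4, -75.5]
ft_force: [2.6, -2.0, -2.9]
finger_gap: 0.0081
```

```bash
python3 -c "
from h import *
status((.6214,-.042,.065),9)"
```

```text
t 18.17 p [ 0.6207 -0.0349  0.0639] F [ 2.64 -2.02 -2.93] T [-0.44 -0.6   0.15] gap 0.0081 q [ 22.  42. -35.  98.  31.  50. -19.]
 x [ 0.003 -0.01  -1.   ] z [0.988 0.152 0.001] jaw yaw 8.76
 rotvec/5deg [0.12  0.031 0.049]
 shift [ 0.0007 -0.0071  0.0011]
```

Emit:
servo_tool(
  commands=[
    [[0.0007,-0.006,0],[0.12,0.03,0.05],-1],
    [[0,0,-0.002],[0.2,0.03,0],-1],
    [[0,0,-0.002],[0.2,0.03,0],-1],
    [[0,0,-0.002],[0.2,0.03,0],-1],
    [[0,0,0],[0,0,0],-1],
  ],
)

```text
clock: 18.58
eef_pos: [0.6219, -0.0411, 0.0577]
tcp_rot: [88.5, 86.6, 97.5]
ft_force: [0.4, -2.1, 0.7]
finger_gap: 0.0081
```

```bash
python3 -c "
from h import *
status((.6214,-.042,.0563),9)
snap('21',dict(side=(318,175,90,80)),8)"; python3 hz.py 21
```

```text
t 18.58 p [ 0.6219 -0.0411  0.0577] F [ 0.39 -2.05  0.75] T [-0.74 -0.38  0.07] gap 0.0081 q [ 25.  43. -38.  97.  29.  50. -14.]
 x [-0.008  0.059 -0.998] z [0.988 0.157 0.002] jaw yaw 9.01
 rotvec/5deg [-0.671 -0.088 -0.003]
 shift [-0.0005 -0.0009 -0.0014]
21 85 hook x,z of black centre [-0.067  0.05 ]
21 110 hook x,z of black centre [-0.0675  0.0472]
```

View pics/side21.png

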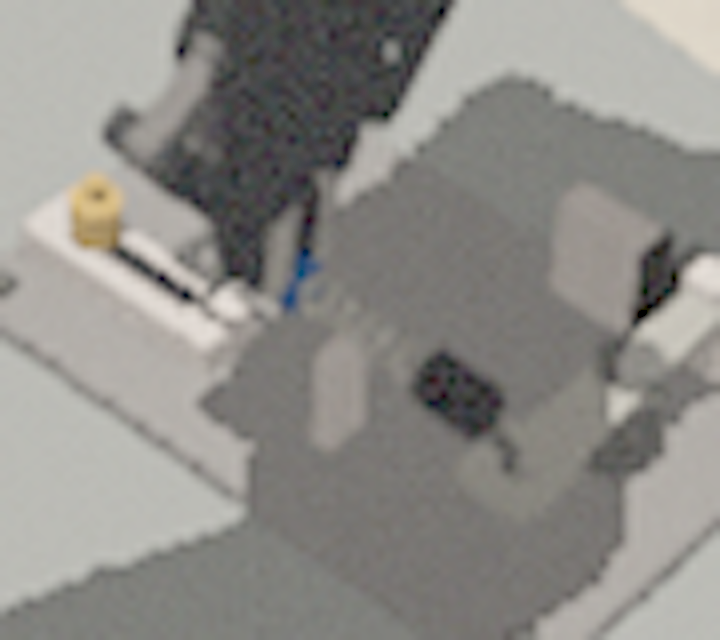

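Emit:
servo_tool(
  commands=[
    [[0.0002,-0.002,-0.0015],[0,0,0],-1],
    [[0,-0.001,-0.0015],[0,0,0],-1],
    [[0,0,0],[0,0,0],-1],
  ],
)

```text
clock: 18.88
eef_pos: [0.622, -0.0428, 0.0548]
tcp_rot: [88.2, 86.6, 97.3]
ft_force: [0.6, -1.9, 0.4]
finger_gap: 0.0082
```

```bash
python3 -c "
from h import *
status((.6214,-.042,.0563),9)"
python3 avg.py 22; python3 hz.py 22
python3 - <<'E'
from h import *
d=dict(np.load("side22.npz"))
im=np.clip(255*(d["img"][205:245,360:400]/140.)**.6,0,255).astype(np.uint8)
cv2.imwrite("pics/w22.png",cv2.resize(im,None,fx=14,fy=14,interpolation=cv2.INTER_CUBIC))
E
```

```text
t 18.88 p [ 0.622  -0.0428  0.0548] F [ 0.57 -1.91  0.44] T [-0.57 -0.26  0.07] gap 0.0082 q [ 26.  44. -38.  97.  29.  50. -14.]
 x [-0.008  0.059 -0.998] z [0.987 0.158 0.002] jaw yaw 9.08
 rotvec/5deg [-0.68  -0.086 -0.016]
 shift [-0.0006  0.0008  0.0015]
F [ 0.62 -1.87  0.08] sd [0.6  0.37 0.53] pull 1.95 +- 0.1 stretch mm -0.4 p [ 0.6221 -0.0428  0.055 ]
22 89 hook x,z of black centre [-0.0702  0.047 ]
22 104 hook x,z of black centre [-0.0672  0.0455]
```

View pics/w22.png

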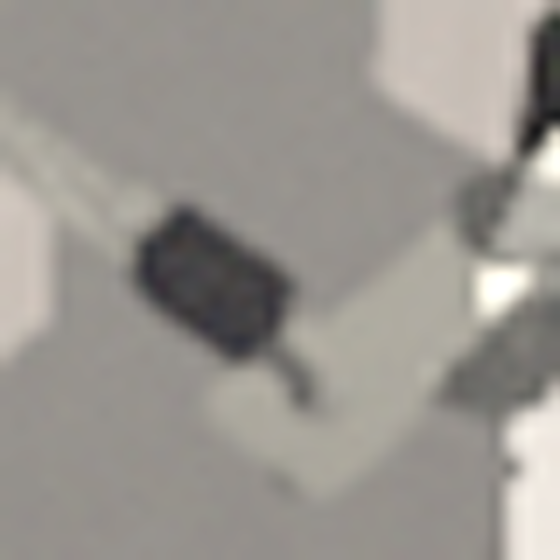

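Emit:
servo_tool(
  commands=[
    [[0,0,0.001],[0.15,0.02,0],-1],
    [[-0.0003,0.002,0.001],[0.14,0.02,0],-1],
    [[-0.0014,0.009,0.0006],[0.03,0,0],-1],
    [[-0.0014,0.009,0.0006],[0.04,0,0],-1],
    [[-0.0014,0.009,0.0006],[0.04,0,0.02],-1],
  ],
)

```text
clock: 20.0
eef_pos: [0.6185, -0.0177, 0.0589]
tcp_rot: [87.1, 84.6, 95.9]
ft_force: [1.9, -6.1, 1.0]
finger_gap: 0.0079
```

```bash
python3 -c "
from h import *
status((.6144,.0055,.0603),9)"
```

```text
t 20.0 p [ 0.6185 -0.0177  0.0589] F [ 1.92 -6.08  0.96] T [-1.64 -0.41  0.08] gap 0.0079 q [ 25.  43. -39.  98.  27.  49. -15.]
 x [-0.01   0.094 -0.996] z [0.988 0.154 0.005] jaw yaw 8.84
 rotvec/5deg [-1.074 -0.113  0.03 ]
 shift [-0.0041  0.0232  0.0014]
```

Emit:
servo_tool(
  commands=[
    [[-0.0014,0.009,0.0006],[0.03,0,0.02],-1],
    [[-0.0014,0.009,0.0006],[0.04,0,0.02],-1],
    [[-0.001,0.006,0.0006],[0.04,0,0.02],-1],
    [[-0.0005,0.0035,0.0004],[0.04,0,0.02],-1],
  ],
)

```text
clock: 20.33
eef_pos: [0.6144, 0.0053, 0.0611]
tcp_rot: [86.4, 84.3, 95.4]
ft_force: [2.5, -8.8, -0.4]
finger_gap: 0.008
```

```bash
python3 avg.py 23; python3 -c "
from h import *
status((.6144,.0055,.0603),9)"; python3 hz.py 23; python3 z.py 23
```

```text
F [ 2.32 -8.9  -0.35] sd [0.6  0.34 0.49] pull 9.15 +- 0.09 stretch mm 47.7 p [0.6146 0.0043 0.061 ]
t 21.03 p [0.6146 0.0041 0.0609] F [ 2.93 -8.61 -0.79] T [-2.33 -0.61  0.12] gap 0.0078 q [ 24.  43. -39.  98.  27.  49. -17.]
 x [-0.009  0.098 -0.995] z [0.988 0.156 0.006] jaw yaw 8.99
 rotvec/5deg [-1.122e+00 -1.060e-01 -1.000e-03]
 shift [-0.0002  0.0014 -0.0006]
23 91 hook x,z of black centre [-0.07    0.0467]
23 103 hook x,z of black centre [-0.0673  0.0457]
loopctr [206. 175.]
far [162. 146.]
near [250. 204.]
left [159. 209.]
right [253. 141.]
blueEndTop [256. 113.]
inner_far [181. 159.]
post 0.04 [202. 233.]
post 0.048 [202. 194.]
```

View pics/z23.png

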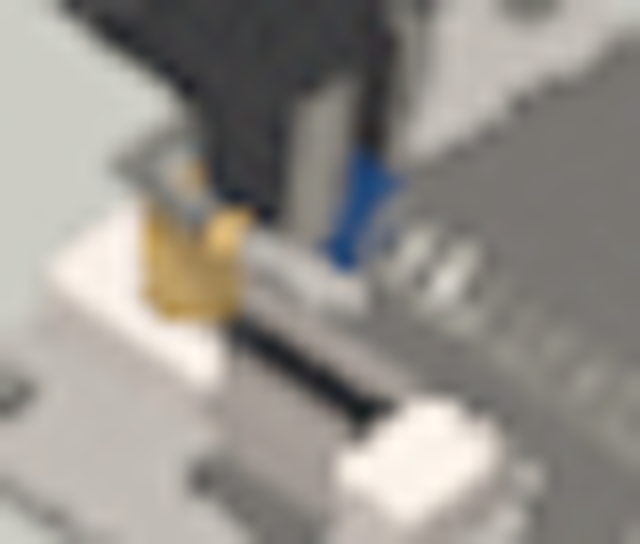

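Emit:
servo_tool(
  commands=[
    [[-0.0005,0.004,-0.0008],[-0.04,-0.02,0.02],-1],
    [[-0.0004,0.0034,-0.0012],[-0.08,-0.02,0.02],-1],
    [[-0.0004,0.0032,-0.0012],[-0.08,-0.02,0.02],-1],
  ],
)

```text
clock: 21.28
eef_pos: [0.6144, 0.0059, 0.0572]
tcp_rot: [83.4, 86.0, 92.3]
ft_force: [3.2, -8.9, -0.5]
finger_gap: 0.008
```

```bash
python3 avg.py 24; python3 -c "
from h import *
status((.6144,.0055,.0603),9)"; python3 hz.py 24; python3 z.py 24
```

```text
F [ 2.36 -9.17  0.25] sd [0.64 0.35 0.54] pull 9.42 +- 0.1 stretch mm 49.5 p [0.6143 0.0062 0.0572]
t 21.98 p [0.6143 0.006  0.0572] F [ 2.62 -9.33  0.14] T [-2.24 -0.61  0.17] gap 0.0083 q [ 22.  43. -38.  99.  28.  48. -19.]
 x [-0.003  0.07  -0.998] z [0.988 0.155 0.008] jaw yaw 8.92
 rotvec/5deg [-0.803 -0.035  0.014]
 shift [ 0.0001 -0.0005  0.0031]
24 83 hook x,z of black centre [-0.0677  0.0493]
24 96 hook x,z of black centre [-0.0677  0.0495]
loopctr [196. 187.]
far [153. 158.]
near [241. 216.]
left [149. 221.]
right [243. 153.]
blueEndTop [246. 125.]
inner_far [172. 171.]
post 0.04 [202. 233.]
post 0.048 [202. 194.]
```

View pics/z24.png

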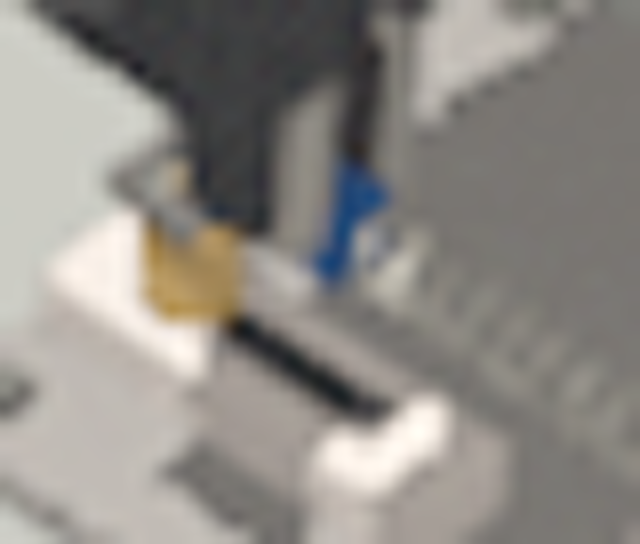

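Run:
```python
from h import *
o=[]
for t in(23,24):
    d=dict(np.load(f"side{t}.npz"))
    im=np.clip(255*(d["img"][205:245,360:400]/170.)**.6,0,255).astype(np.uint8)
    o.append(cv2.resize(im,None,fx=10,fy=10,interpolation=cv2.INTER_CUBIC))
cv2.imwrite("pics/w24.png",np.hstack(o))
```

```text
(no output)
```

View pics/w24.png

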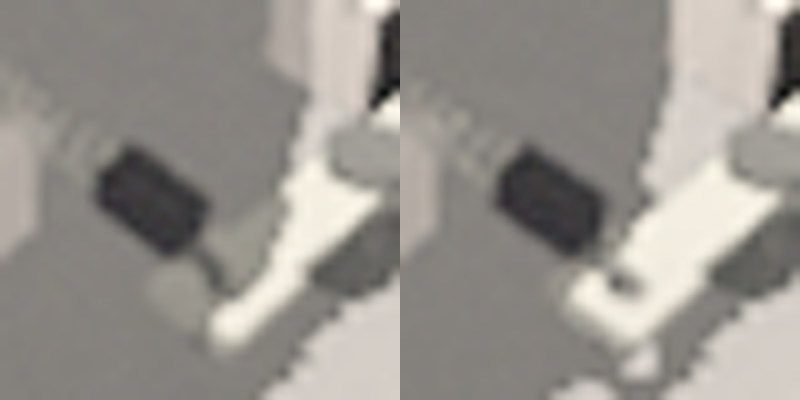

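Emit:
servo_tool(
  commands=[
    [[-0.0004,0.0026,-0.001],[-0.08,-0.02,0.02],-1],
    [[-0.0004,0.0028,-0.0012],[-0.08,-0.02,0.02],-1],
  ],
)

```text
clock: 22.15
eef_pos: [0.6144, 0.0054, 0.0548]
tcp_rot: [79.4, 87.2, 88.3]
ft_force: [3.6, -8.5, 0.1]
finger_gap: 0.0079
```

```bash
python3 avg.py 25; python3 -c "
from h import *
status((.6144,.0055,.0603),9)"; python3 z.py 25
```

```text
F [ 2.82 -8.99 -0.09] sd [0.44 0.54 0.44] pull 9.32 +- 0.14 stretch mm 48.8 p [0.6142 0.0058 0.0548]
t 22.85 p [0.6143 0.0057 0.0548] F [ 2.74 -9.59  0.56] T [-2.17 -0.64  0.16] gap 0.0081 q [ 21.  42. -37.  99.  29.  48. -20.]
 x [ 0.001  0.049 -0.999] z [0.988 0.154 0.009] jaw yaw 8.88
 rotvec/5deg [-0.567  0.012  0.022]
 shift [ 0.0001 -0.0002  0.0055]
loopctr [198. 200.]
far [154. 171.]
near [242. 229.]
left [151. 234.]
right [244. 166.]
blueEndTop [247. 139.]
inner_far [173. 184.]
post 0.04 [202. 233.]
post 0.048 [202. 194.]
```

View pics/z25.png

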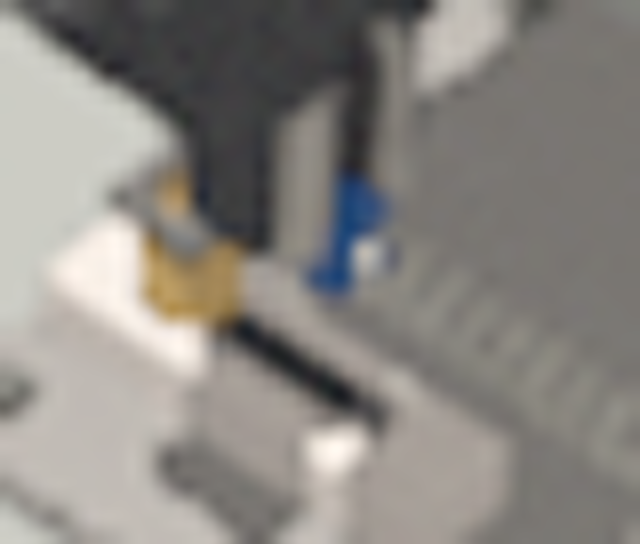

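Emit:
servo_tool(
  commands=[
    [[-0.0003,0.0028,-0.001],[-0.08,-0.01,0.02],-1],
    [[-0.0003,0.0029,-0.0012],[-0.08,-0.01,0.02],-1],
  ],
)

```text
clock: 23.02
eef_pos: [0.6145, 0.0054, 0.0525]
tcp_rot: [73.8, 88.4, 82.6]
ft_force: [2.6, -8.6, 0.7]
finger_gap: 0.0079
```

```bash
python3 avg.py 26; python3 -c "
from h import *
status((.6144,.0055,.0513),9)"; python3 z.py 26; python3 hz.py 26
```

```text
F [ 2.97 -8.85 -0.19] sd [0.35 0.5  0.52] pull 9.2 +- 0.13 stretch mm 48.0 p [0.6143 0.0058 0.0524]
t 23.72 p [0.6143 0.0056 0.0525] F [ 3.37 -8.53 -0.06] T [-2.08 -0.64  0.19] gap 0.0078 q [ 20.  42. -36. 100.  30.  48. -21.]
 x [ 0.003  0.029 -1.   ] z [0.988 0.154 0.008] jaw yaw 8.85
 rotvec/5deg [-0.33   0.039  0.029]
 shift [ 0.0001 -0.0001 -0.0012]
loopctr [198. 211.]
far [154. 182.]
near [242. 241.]
left [151. 246.]
right [245. 177.]
blueEndTop [248. 151.]
inner_far [174. 195.]
post 0.04 [202. 233.]
post 0.048 [202. 194.]
26 79 hook x,z of black centre [-0.0671  0.05  ]
26 95 hook x,z of black centre [-0.067  0.05 ]
```

View pics/z26.png

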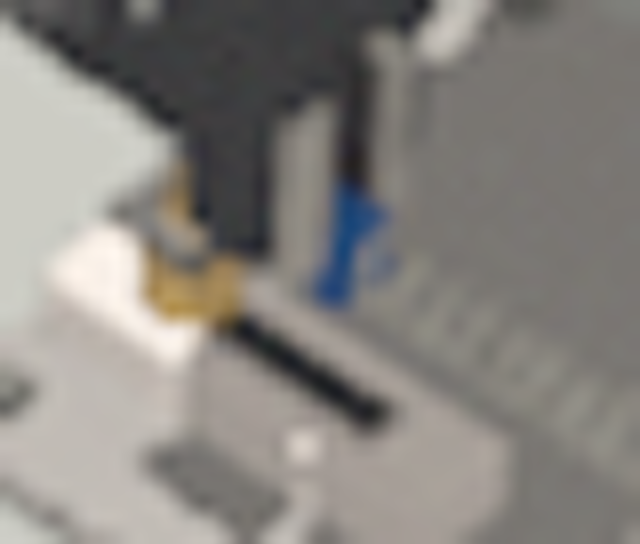

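Emit:
servo_tool(
  commands=[
    [[-0.0003,0.0028,-0.001],[-0.08,-0.01,0.02],-1],
    [[-0.0003,0.0029,-0.001],[-0.06,-0.01,0.02],-1],
  ],
)

```text
clock: 23.88
eef_pos: [0.6146, 0.0052, 0.0511]
tcp_rot: [46.2, 89.4, 54.9]
ft_force: [-2.0, -11.1, 15.0]
finger_gap: 0.0078
```

```bash
python3 avg.py 27; python3 -c "
from h import *
status((.6144,.0055,.0513),9)"; python3 z.py 27; python3 hz.py 27
```

```text
F [  1.11 -10.4    7.  ] sd [0.46 0.5  0.58] pull 10.45 +- 0.14 stretch mm 56.3 p [0.6146 0.0054 0.0512]
t 24.58 p [0.6146 0.0053 0.0513] F [ 1.71 -9.33  7.21] T [-2.21 -0.27  0.18] gap 0.0082 q [ 18.  42. -35. 100.  31.  48. -22.]
 x [ 0.006  0.009 -1.   ] z [0.988 0.153 0.008] jaw yaw 8.79
 rotvec/5deg [-0.107  0.074  0.043]
 shift [-0.0002  0.0002  0.    ]
loopctr [201. 218.]
far [157. 189.]
near [245. 247.]
left [154. 252.]
right [247. 184.]
blueEndTop [250. 157.]
inner_far [177. 201.]
post 0.04 [202. 233.]
post 0.048 [202. 194.]
27 79 hook x,z of black centre [-0.067  0.05 ]
27 91 hook x,z of black centre [-0.067  0.05 ]
```

View pics/z27.png

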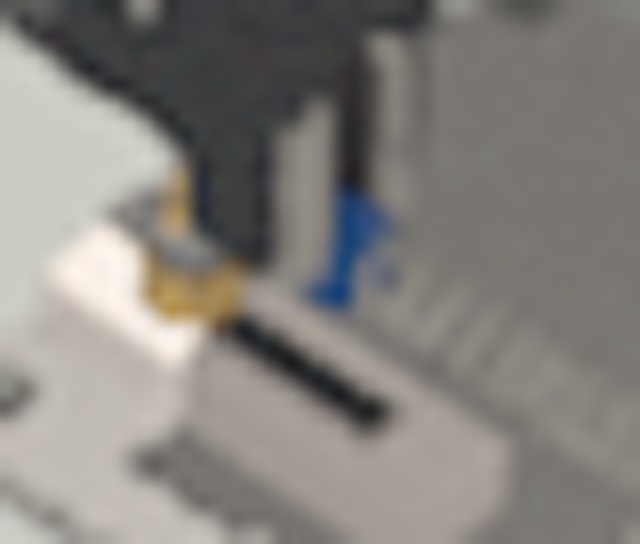

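Emit:
servo_tool(
  commands=[
    [[0,0.0015,0.0003],[0,0,0],-1],
    [[0,0.0005,0.0002],[0,0,0],-1],
    [[0,0,0],[0,0,0],-1],
  ],
  newtons=60,
)

```text
clock: 24.83
eef_pos: [0.6149, 0.004, 0.0519]
tcp_rot: [26.7, 89.5, 35.3]
ft_force: [3.4, -2.6, -2.1]
finger_gap: 0.0084
```

```bash
python3 avg.py 28; python3 -c "
from h import *
status((.6144,.0055,.0513),9)"; python3 z.py 28
python3 - <<'E'
from h import *
d=dict(np.load("side28.npz"))
im=np.clip(255*(d["img"][175:255,318:408]/200.)**.6,0,255).astype(np.uint8)
cv2.imwrite("pics/w28.png",cv2.resize(im,None,fx=8,fy=7.5,interpolation=cv2.INTER_CUBIC))
E
```

```text
F [ 2.83 -4.1  -2.66] sd [0.25 0.53 0.55] pull 4.49 +- 0.14 stretch mm 16.6 p [0.6148 0.0041 0.0519]
t 25.53 p [0.6149 0.004  0.0519] F [ 2.69 -4.4  -3.58] T [-0.75 -0.64  0.22] gap 0.0082 q [ 18.  42. -35. 100.  31.  48. -22.]
 x [ 0.007  0.005 -1.   ] z [0.989 0.15  0.008] jaw yaw 8.64
 rotvec/5deg [-0.059  0.08   0.071]
 shift [-0.0005  0.0015 -0.0006]
loopctr [207. 219.]
far [164. 189.]
near [252. 248.]
left [161. 253.]
right [254. 185.]
blueEndTop [257. 158.]
inner_far [183. 202.]
post 0.04 [202. 233.]
post 0.048 [202. 194.]
```

View pics/w28.png

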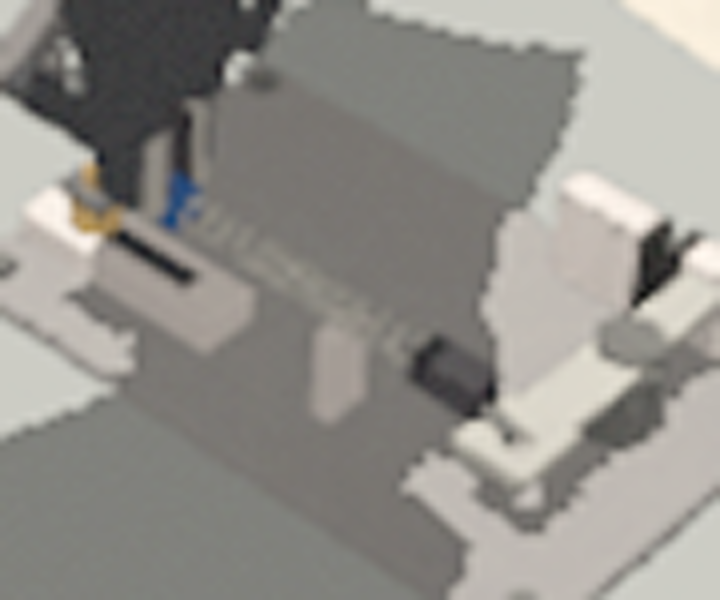

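Emit:
servo_tool(
  commands=[
    [[0,0.0008,-0.0003],[0,0,0],-0.6],
    [[0,0,0],[0,0,0],-0.4],
    [[0,0,0],[0,0,0],-0.3],
    [[0,0,0],[0,0,0],-0.3],
    [[0,0,0],[0,0,0],-0.3],
  ],
)

```text
clock: 25.95
eef_pos: [0.6128, 0.0102, 0.0522]
tcp_rot: [60.5, 89.3, 69.2]
ft_force: [0.1, 0.3, 0.6]
finger_gap: 0.0301
```

```bash
python3 avg.py 29; python3 z.py 29; python3 hz.py 29;python3 -c "
from h import *
status()"
python3 - <<'E'
from h import *
d=dict(np.load("side29.npz"))
im=np.clip(255*(d["img"][175:255,318:408]/200.)**.6,0,255).astype(np.uint8)
cv2.imwrite("pics/w29.png",cv2.resize(im,None,fx=8,fy=7.5,interpolation=cv2.INTER_CUBIC))
E
```

```text
F [-0.2  -0.1  -0.12] sd [0.46 0.52 0.41] pull 0.06 +- 0.14 stretch mm -12.9 p [0.613  0.0094 0.0521]
loopctr [176. 203.]
far [133. 174.]
near [220. 233.]
left [129. 237.]
right [223. 170.]
blueEndTop [225. 143.]
inner_far [152. 187.]
post 0.04 [202. 233.]
post 0.048 [202. 194.]
29 77 hook x,z of black centre [-0.067  0.05 ]
29 91 hook x,z of black centre [-0.067  0.05 ]
t 26.65 p [0.613  0.0093 0.0521] F [-0.34  0.79  0.54] T [-0.04 -0.   -0.02] gap 0.0298 q [ 18.  42. -35. 100.  31.  48. -22.]
 x [ 0.004  0.01  -1.   ] z [0.988 0.152 0.006] jaw yaw 8.74
```

View pics/w29.png

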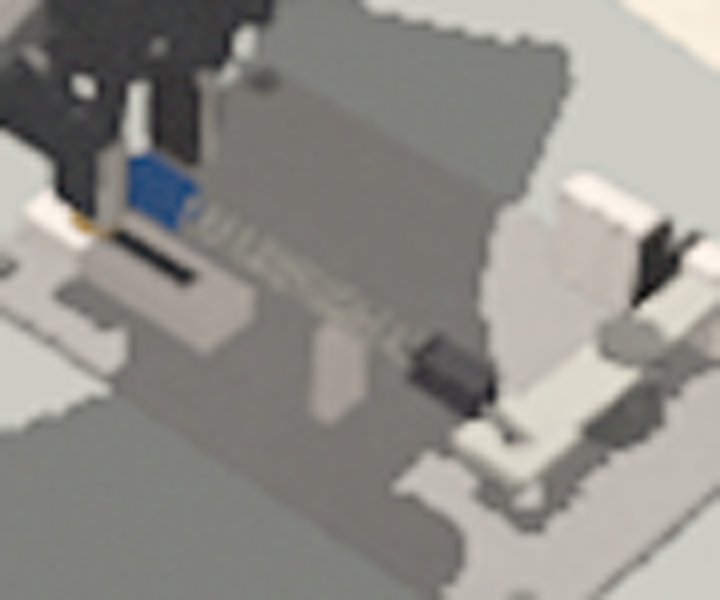

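Emit:
servo_tool(
  commands=[
    [[0,0,0.008],[0,0,0],-0.2],
    [[0,0,0.02],[0,0,0],-0.2],
    [[0,0,0.03],[0,0,0],-0.2],
    [[0,0,0.04],[0,0,0],-0.2],
    [[0,0,0.04],[0,0,0],-0.2],
  ],
)

```text
clock: 27.07
eef_pos: [0.6066, 0.0084, 0.1874]
tcp_rot: [133.4, 89.0, 142.3]
ft_force: [1.2, 0.2, -0.3]
finger_gap: 0.0344
```

Emit:
servo_tool(
  commands=[
    [[-0.03,0.02,0.03],[0,0,0],-0.2],
    [[-0.04,0.03,0.02],[0,0,0],-0.2],
    [[-0.04,0.03,0],[0,0,0],-0.2],
    [[-0.04,0.03,0],[0,0,0],-0.2],
    [[0,0,0],[0,0,0],-0.2],
  ],
)

```text
clock: 27.48
eef_pos: [0.4786, 0.1054, 0.2417]
tcp_rot: [57.8, 89.2, 66.3]
ft_force: [-0.1, 0.8, 0.8]
finger_gap: 0.0343
```

```bash
python3 -c "
from h import *
status()
snap('30',dict(side=(318,175,90,80)),8)
snap('30',dict(top=(290,130,110,80)),7)"; python3 z.py 30; python3 hz.py 30
```

```text
t 27.48 p [0.4786 0.1054 0.2417] F [-0.09  0.8   0.82] T [-0.01  0.09 -0.02] gap 0.0343 q [ 18.  20. -46. 105.  16.  61. -25.]
 x [ 0.006  0.013 -1.   ] z [0.989 0.149 0.007] jaw yaw 8.55
loopctr [-1057.  -821.]
far [-1101.  -849.]
near [-1013.  -793.]
left [-1119.  -787.]
right [-997. -854.]
blueEndTop [-1027.  -913.]
inner_far [-1082.  -836.]
post 0.04 [202. 233.]
post 0.048 [202. 194.]
30 62 hook x,z of black centre [-0.0659  0.0448]
30 65 hook x,z of black centre [-0.0681  0.0493]
30 72 hook x,z of black centre [-0.0673  0.0476]
```

View pics/side30.png

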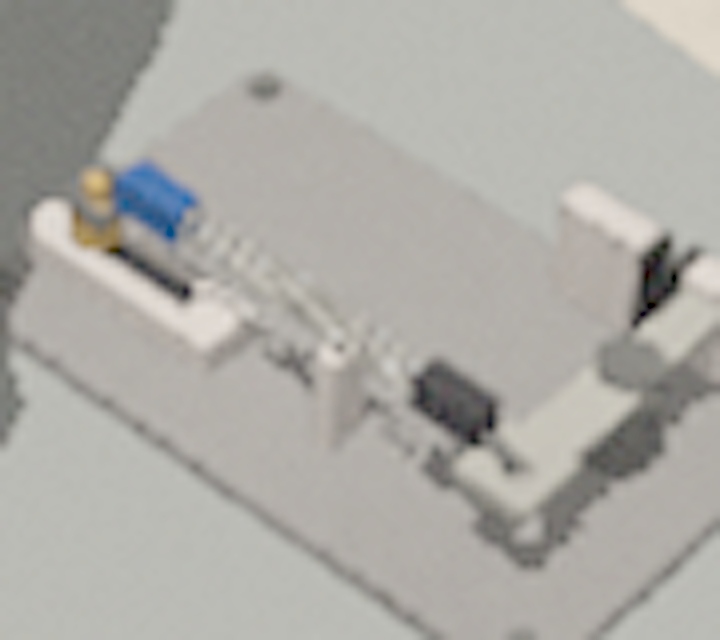

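View pics/top30.png

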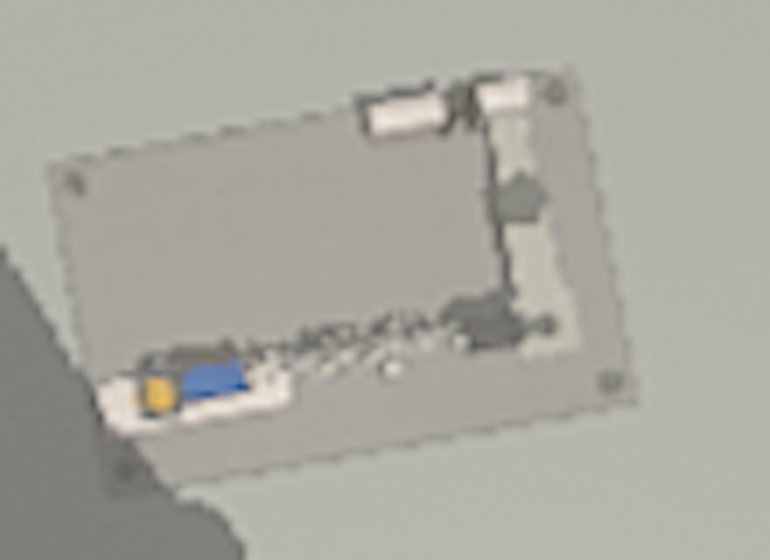

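View pics/z30.png

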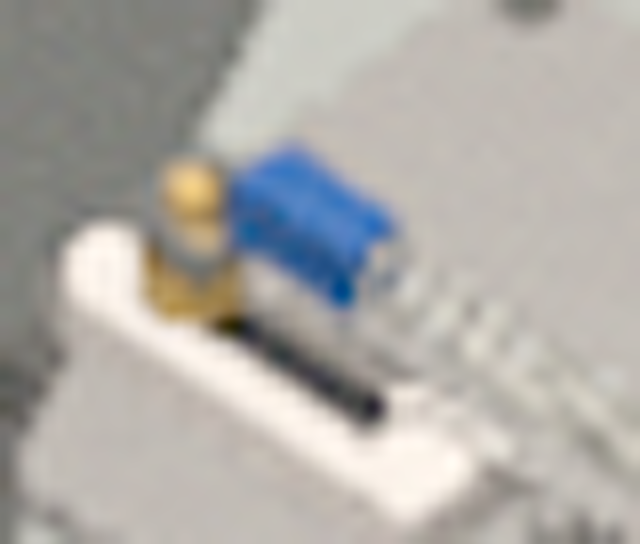

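```bash
python3 avg.py 31
python3 - <<'E'
from h import *
d=dict(np.load("side31.npz"));t=None
th=np.radians(99);u=np.array([np.cos(th),np.sin(th),0]);w=np.array([-u[1],u[0],0]);O=np.array([.62438,-.06102,0])
# overlay: spring seated, hook x=-67,z=.045; loop at x .086, z .040 ; bias .9,.5
im=d["img"].astype(int);m=((im[...,0]>im[...,2]+50)).astype(np.uint8);m[:185]=0;m[215:]=0;m[:,:325]=0;m[:,350:]=0
ys,xs=np.where(m);obs=np.array([xs.mean(),ys.mean()]);print("blue obs",obs,len(xs))
for lz in(.040,.043,.046):
  for lx in(.084,.086):
    L=O+lx*u+[0,0,lz]
    P=[L+u*x/1000+w*y/1000+[0,0,z/1000] for x,y,z in itertools.product((-34,-10),(-6,6),(7,21))]
    c,a=hullc(d,P);print("blue pred",lz,lx,(c+[.9,.5]).round(2),a)
for hz in(.045,.048,.051):
    H=O-.067*u+[0,0,hz];P=[H+u*x/1000+w*y/1000+[0,0,z/1000] for x,y,z in itertools.product((8,32),(-6,6),(2,16))]
    c,a=hullc(d,P);print("black pred",hz,(c+[.9,.5]).round(2),[(b.round(2),k) for b,k in blackblob(d,c,70)])
x0,y0,k=318,186,16
C=lambda q:((proj(d,q)[0]+[.9,.5]-[x0,y0]+.5)*k-.5)
img=cv2.resize(np.clip(255*(d["img"][y0:y0+34,x0:x0+40]/200.)**.6,0,255).astype(np.uint8),None,fx=k,fy=k,interpolation=cv2.INTER_CUBIC)
for lz,col in((.040,(0,0,255)),(.0455,(0,255,0))):
    L=O+.086*u+[0,0,lz+.002]
    pts=np.array([C(L+u*a/1000+w*b/1000) for a,b in((7,8),(7,-8),(-7,-8),(-7,8))]).round().astype(np.int32)
    cv2.polylines(img,[pts],True,col,1)
for z in(.04,.048): cv2.circle(img,tuple(int(v) for v in C(O+.088*u+[0,0,z])),4,(255,0,255),-1)
cv2.imwrite("pics/o31.png",img)
E
```

```text
F [ 0.1  -0.   -0.17] sd [0.65 0.42 0.59] pull 0.02 +- 0.11 stretch mm -13.2 p [0.4851 0.0991 0.2396]
blue obs [336.81132075 199.35849057] 53
blue pred 0.04 0.084 [338.33 201.19] 85.73301096819341
blue pred 0.04 0.086 [337.7  200.77] 85.52645074250177
blue pred 0.043 0.084 [338.35 200.27] 86.1203410285525
blue pred 0.043 0.086 [337.71 199.85] 85.91261591180228
blue pred 0.046 0.084 [338.36 199.34] 86.51053466065787
blue pred 0.046 0.086 [337.73 198.92] 86.30134285544045
black pred 0.045 [374.92 225.34] [(array([374.34, 225.2 ]), np.int32(79))]
black pred 0.048 [375.02 224.41] [(array([374.34, 225.2 ]), np.int32(79))]
black pred 0.051 [375.12 223.48] [(array([374.34, 225.2 ]), np.int32(79))]
```

View pics/o31.png

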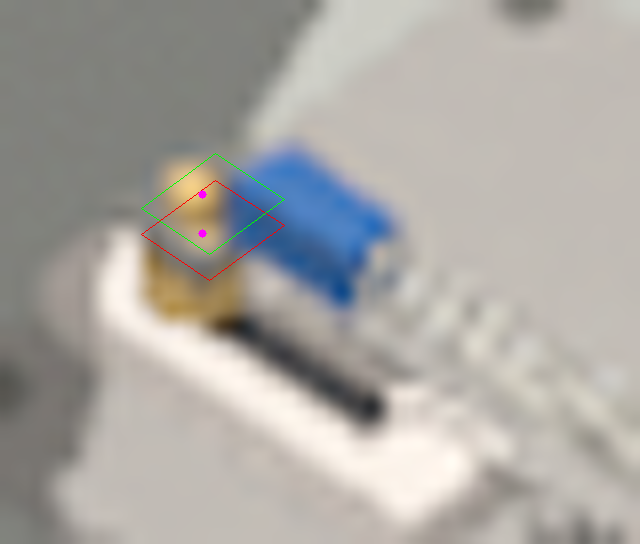

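Run:
```python
from h import *
d=dict(np.load("side31.npz"));im=d["img"].astype(float)
for r in(1.25,1.4,1.6):
    m=(im[...,0]>r*im[...,2]);m[:185]=0;m[215:]=0;m[:,:328]=0;m[:,350:]=0
    n,l,st,c=cv2.connectedComponentsWithStats(m.astype(np.uint8));j=1+np.argmax(st[1:,4]);print(r,c[j],st[j])
x0,y0=322,190
cv2.imwrite("pics/z31.png",cv2.resize(np.clip(255*(im[y0:y0+22,x0:x0+26]/180.)**.8,0,255).astype(np.uint8),None,fx=24,fy=24,interpolation=cv2.INTER_NEAREST))
```

```text
1.25 [336.64788732 199.43661972] [332 195  11  11  71]
1.4 [336.56716418 199.29850746] [332 195  11  10  67]
1.6 [336.46875  199.296875] [332 195  11  10  64]
```

View pics/z31.png

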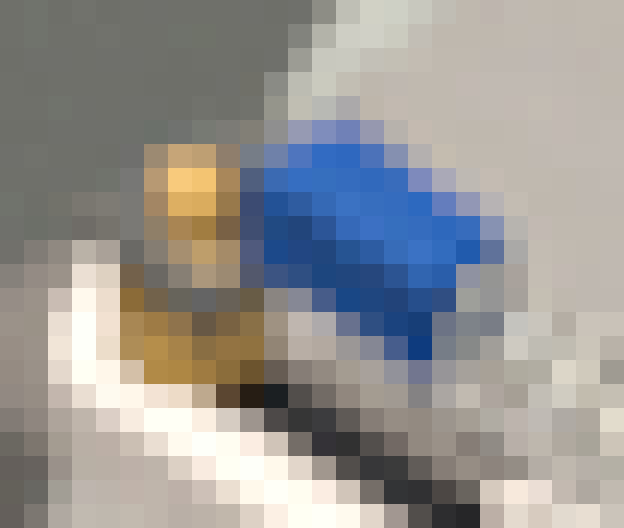

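Run:
```python
from h import *
from cell import eyes,readout
for n in("top","side"):
    Z=[];I=[]
    for i in range(12):
        d=eyes.get_image(n);Z.append(cloud(d)[...,2]);I.append(d["img"].astype(float))
    Z=np.nanmedian(Z,0);I=np.mean(I,0)
    np.savez(f"{n}32.npz",**{**d,"img":I.round().astype(np.uint8)})
    m=((I[...,0]>1.4*I[...,2])&(I[...,0]>80)).astype(np.uint8);O=np.array([.62438,-.06102,.05]);th=np.radians(99);u=np.array([np.cos(th),np.sin(th),0])
    c=proj(d,O+u*.064)[0].round().astype(int);mm=np.zeros_like(m);mm[c[1]-8:c[1]+9,c[0]-8:c[0]+9]=1;m*=mm
    e=cv2.erode(m,np.ones((3,3),np.uint8) if n=="side" else np.ones((2,2),np.uint8))
    print(n,"blue",m.sum(),e.sum(),np.sort(Z[e>0]).round(4)[::2])
    c=proj(d,O-u*.047)[0].round().astype(int);print(" black",Z[c[1]-2:c[1]+3,c[0]-2:c[0]+3].round(4).tolist())
    print(" plate",np.median(Z[tuple(proj(d,O-[0,0,.04]+[.05,.0,0])[0].round().astype(int)[::-1])]).round(4))
    c=proj(d,O+u*.088)[0].round().astype(int);print(" post",Z[c[1]-3:c[1]+4,c[0]-3:c[0]+4].round(3).tolist())
print(readout.get_state()["clock"])
```

```text
top blue 41 27 [0.0229 0.0573 0.0601 0.0607 0.0611 0.0613 0.0614 0.0615 0.0616 0.0617
 0.0618 0.062  0.0624 0.0629]
 black [[0.0602, 0.0606, 0.0603, 0.061, 0.0597], [0.0606, 0.0602, 0.0613, 0.06, 0.059], [0.0601, 0.0604, 0.0607, 0.0604, 0.0604], [0.06, 0.0601, 0.0611, 0.0601, 0.059], [0.0589, 0.0569, 0.0505, 0.0092, 0.009]]
 plate 0.0094
 post [[0.009, 0.043, 0.046, 0.044, 0.043, 0.044, 0.046], [0.025, 0.045, 0.04, 0.04, 0.04, 0.038, 0.056], [0.024, 0.045, 0.04, 0.047, 0.04, 0.04, 0.055], [0.026, 0.046, 0.046, 0.047, 0.04, 0.039, 0.051], [0.025, 0.043, 0.044, 0.039, 0.04, 0.04, 0.046], [0.025, 0.045, 0.044, 0.044, 0.044, 0.045, 0.044], [0.023, 0.024, 0.044, 0.045, 0.044, 0.043, 0.024]]
side blue 46 11 [0.0627 0.063  0.0632 0.0634 0.0635 0.0638]
 black [[0.0602, 0.0611, 0.0616, 0.0617, 0.0619], [0.0574, 0.0589, 0.0614, 0.0621, 0.0623], [0.0543, 0.0568, 0.0585, 0.0609, 0.0618], [0.0516, 0.0536, 0.055, 0.0574, 0.0594], [0.0109, 0.0502, 0.0524, 0.0543, 0.0566]]
 plate 0.011
 post [[0.003, 0.003, 0.002, 0.003, 0.047, 0.003, 0.003], [0.003, 0.003, 0.003, 0.048, 0.047, 0.047, 0.003], [0.003, 0.003, 0.047, 0.05, 0.046, 0.057, 0.064], [0.047, 0.047, 0.049, 0.05, 0.049, 0.056, 0.061], [0.047, 0.045, 0.046, 0.047, 0.045, 0.052, 0.058], [0.046, 0.046, 0.046, 0.043, 0.043, 0.05, 0.055], [0.044, 0.046, 0.047, 0.047, 0.047, 0.047, 0.052]]
29.4833
```

```bash
python3 -c "
from cell import manip
print(manip.finish_job())"
```

```text
the job is handed in; nothing more can be done
None
```

The spring is fitted: its hook is down in the lever's hole, its loop is over the brass post on the collar, and I let go and handed the job in at about 29.5 s. No verdict came back.

**What I did**
- I took the larger spring from the white rest by its blue end and dropped the hook fully into the lever's hole.
- **First try on the post:** I got the loop onto the post, but friction held the hook about 12 mm too high. I lifted the loop off again and let the spring go slack.
- **Second try:** I seated the hook fully, tilted the loop end up, stretched the spring to about 49 mm and lowered the loop onto the collar.

**Last checks, arm clear and touching nothing**
- **Loop:** The top camera's depth, averaged over 12 pictures, puts the loop wire's top at about 44 to 45 mm, so its underside is about 1 mm above the collar at most. The pin shows through the loop.
- **Level and hook height:** The blue end's top is at about 61.6 mm and the black end's at about 60.4 mm, so the spring lies level and the hook is about fully down.
- **Lever:** It looks home, with the spring pulling on it. I judged this by eye and from where the hook sits, not by measuring the angle.

**What disagreed or could have gone wrong**
- **Side camera:** Taken alone, it put the blue end and loop 1 to 3 mm higher than the top camera did. I trusted the top camera's depth.
- **Landing force:** When the loop touched the collar the hand briefly read 15 N upward. With the spring's own pull of about 9 N at the hook, that may have come close to the 25 N limit. I could not measure the contact force itself.

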